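# Dock the passed dosing cartridges and bin the failed ones

## Robot

A 7-joint arm with a two-finger parallel gripper is mounted at the origin on the work surface. World frame = base frame: x ahead of the robot, y to its left, z up, the work surface at z = 0. Lengths are in mm, angles in rad, forces in N, time in s.
With the tool pointing down it reaches from about 400 to 875 mm from the base axis. Payload 4.4 kg.
Tool frame: the origin (TCP) lies midway between the tips of the shut fingers; the grasp point (between the pads) lies 19 mm behind it; z points along the fingers, y is the line along which they close (so a half turn about z gives the same grasp; the last joint's range is limited). The gripper opens to 85 mm and grips with 20 to 120 N. Pads are 22 mm wide; open, the fingers measure 114 mm over their backs; the gripper's body (76 mm by 85 mm) begins 54 mm behind the grasp point. The pads swing forward as they close: fully open they stand 13 mm farther back than shut.
Start: joints at [-1.341, 0.628, 0.038, 1.517, -0.027, 0.996, -0.02], TCP at [189.454, 621.792, 231.313] pointing down, gripper open.
Joint ranges: [-3.06, 3.06], [-0.37, 2.12], [-1.25, 1.32], [0.18, 2.47], [-1.1, 4.24], [0.23, 1.98], [-2.94, 2.94]. Speed limits (rad/s): [2.57, 2.57, 3.14, 3.14, 3.14, 3.14, 3.14].

## Interface

Orientations are given as [roll, pitch, yaw] about the fixed x, y, z axes, in that order (R = Rz(yaw) Ry(pitch) Rx(roll)).
In Python, from cell import telemetry, eyes, ctrl, finder gives the robot as it stands.
- The arm moves only by the tool move_arm, never from a script. Its argument "steps" is a list of rows, each a list of 7 numbers: the turn, a rotation vector about the world's x, y, z in degrees, then the shift along the world's x, y, z in m, then the finger opening in m, from 0 to 0.0854. A call has 1 to 5 rows; each row shifts and turns the commanded pose from where the row before left it; what a row does not reach is not made up. A row lasts 1/10 s, in which the tool goes at most 50 mm and 8.59 degrees, less where a joint would pass 70% of its speed; a pose out of reach is approached as far as the arm can. A call with a gripper value outside its range is refused whole. The fingers move at their own pace and stop on an object; the grip force is fixed at half the most. Time passes only in rows, so rows that do not move let the fingers close. It gives the time, the measured TCP pose, the force, the opening and the grip force at its end, in the units of the state.
- telemetry.read_state(): the state, without advancing time (a new reading comes with each control period).
- eyes.get_image(name): name is "side" or "top" or "wrist"; returns (picture, depth): 384x512x3 uint8, blue, green, red; 384x512 float32, mm along the optical axis (not along the pixel's ray), 0 where there is no reading.
- eyes.calibration(name): a dict with "fx", "fy", "cx", "cy" (pixels), "position" and "attitude" of the camera in the world. Camera axes: x right, y down, z forward; pixel columns grow to the right and rows downward; lengths in mm; the calibration is good to about 2 mm. A picture is of the moment at which its call begins: read the wrist's pose just before it. calibration takes no time and is no camera call; for the wrist camera it gives the pose at the moment of the call.
- ctrl.finish_job(): hands the job in; it is judged then, once.
Trained networks look in the newest picture that a camera, given by its name, has taken for a name from the list of things; names that differ only in an ending like _2 or _b are one class to them, and where a whole thing is asked for, a point or a joint stands for the part that bears it (a point fixed in the world has none). Each returns a list of dicts, best first, with "confidence" (0 to 1); they miss things now and then, are a little off and sometimes report something else, mostly with a low value. They report only what shows in the picture. A call takes as long as a camera call. They do not tell look-alikes from the thing itself.
- finder.boxes_of(camera, name): "location" ([x, y, z] in mm, in the coordinates of the camera as it stood for that picture, good to about 4 mm: the middle of the surface that is visible of it).
- finder.cut_out(camera, name): "mask" (384x512 bool, what is visible of it).
- finder.pinpoint(camera, name): "location" ([x, y, z] in mm, in the coordinates of the camera as it stood for that picture, good to about 4 mm: a listed point, or the origin of a listed thing).
The state is a dict: "clock": time; "qpos": joint angles; "qd": joint speeds; "tau": joint torques, N m; "eef_pos": TCP position; "tool_rot": TCP orientation; "force": force on the tool from outside, world axes, zero at the start; "torque": the same for the moment, N m; "width": finger opening in mm; "gripper_force": force on a finger pad.
Only numpy, scipy, OpenCV 4.12 (cv2) and the standard library are available. Lean on these libraries where they do the work, as an engineer would, in place of code of your own. Each camera call takes 0.05 s, during which the arm holds its last target. There are 200 camera calls.

## Task

Load the titration dock: first, while the dock is still empty, flip the toggle on the control unit right over to off, towards the robot. Then hook every passed cartridge (round disc tag) tongue first under the lip of a free bay and swing it down until it sits flat and fully home, and lay every failed cartridge (cross tag) flat, rib up, in a reject nest of its own in the grey tray. When all of them are in place, flip the toggle right back over to on, away from the robot. Do not knock over the beaker or the jar.

Things in the scene. Friction and masses are not known exactly. Their poses are not given: they have to be found in the camera images.
- cart_a: PASSED cartridge: flat white tag is a 28 mm disc. Teal housing 110 x 56 x 24 mm (x +-55); steel tongue 22 long, 44 wide, 6 thick out of its -x end, level with the underside (x -77 to -55); on top an upright grip rib 64 long, 16 thick in y, 36 tall (x -46 to +18, z 24 to 60); tag at x +37. 0.26 kg. Origin: underside, centre of the 110 mm housing; z up. May be absent
- cart_b: PASSED cartridge: flat white tag is a 28 mm disc. Teal housing 110 x 56 x 24 mm (x +-55); steel tongue 22 long, 44 wide, 6 thick out of its -x end, level with the underside (x -77 to -55); on top an upright grip rib 64 long, 16 thick in y, 36 tall (x -46 to +18, z 24 to 60); tag at x +37. 0.26 kg. Origin: underside, centre of the 110 mm housing; z up. May be absent
- cart_c: PASSED cartridge: flat white tag is a 28 mm disc. Teal housing 110 x 56 x 24 mm (x +-55); steel tongue 22 long, 44 wide, 6 thick out of its -x end, level with the underside (x -77 to -55); on top an upright grip rib 64 long, 16 thick in y, 36 tall (x -46 to +18, z 24 to 60); tag at x +37. 0.26 kg. Origin: underside, centre of the 110 mm housing; z up. May be absent
- cart_d: PASSED cartridge: flat white tag is a 28 mm disc. Teal housing 110 x 56 x 24 mm (x +-55); steel tongue 22 long, 44 wide, 6 thick out of its -x end, level with the underside (x -77 to -55); on top an upright grip rib 64 long, 16 thick in y, 36 tall (x -46 to +18, z 24 to 60); tag at x +37. 0.26 kg. Origin: underside, centre of the 110 mm housing; z up. May be absent
- cart_e: FAILED cartridge: flat white tag is a diagonal cross, bars 36 x 8 mm. Teal housing 110 x 56 x 24 mm (x +-55); steel tongue 22 long, 44 wide, 6 thick out of its -x end, level with the underside (x -77 to -55); on top an upright grip rib 64 long, 16 thick in y, 36 tall (x -46 to +18, z 24 to 60); tag at x +37. 0.26 kg. Origin: underside, centre of the 110 mm housing; z up. May be absent
- cart_f: FAILED cartridge: flat white tag is a diagonal cross, bars 36 x 8 mm. Teal housing 110 x 56 x 24 mm (x +-55); steel tongue 22 long, 44 wide, 6 thick out of its -x end, level with the underside (x -77 to -55); on top an upright grip rib 64 long, 16 thick in y, 36 tall (x -46 to +18, z 24 to 60); tag at x +37. 0.26 kg. Origin: underside, centre of the 110 mm housing; z up. May be absent
- dock: fixed white dock, teal walls, 162 x 298 mm, 30 high, bay floors 10 mm up; four bays 72 mm apart along y; origin midway under the bays' points, x from the aluminium lip (robot side) to the sill. A cartridge cannot go in flat: its tongue goes down behind and then under the lip with the other end raised about 0.2 to 0.35 rad, then it swings down flat behind the sill
- bay0 (a point): first (rightmost, -y) bay: point on its floor where a fully seated cartridge's origin lies, axes as that cartridge's (tongue to -x), z up. Pocket x -80 to +58, y -31 to +31 mm (6 mm play each way); side walls and the sill at the +x end 16 mm above the floor; at the -x end the lip covers x -80 to -68, underside 14 and top 20 mm above the floor
- bay1 (a point): second bay: point on its floor where a fully seated cartridge's origin lies, axes as that cartridge's (tongue to -x), z up. Pocket x -80 to +58, y -31 to +31 mm (6 mm play each way); side walls and the sill at the +x end 16 mm above the floor; at the -x end the lip covers x -80 to -68, underside 14 and top 20 mm above the floor
- bay2 (a point): third bay: point on its floor where a fully seated cartridge's origin lies, axes as that cartridge's (tongue to -x), z up. Pocket x -80 to +58, y -31 to +31 mm (6 mm play each way); side walls and the sill at the +x end 16 mm above the floor; at the -x end the lip covers x -80 to -68, underside 14 and top 20 mm above the floor
- bay3 (a point): fourth (leftmost, +y) bay: point on its floor where a fully seated cartridge's origin lies, axes as that cartridge's (tongue to -x), z up. Pocket x -80 to +58, y -31 to +31 mm (6 mm play each way); side walls and the sill at the +x end 16 mm above the floor; at the -x end the lip covers x -80 to -68, underside 14 and top 20 mm above the floor
- tray: fixed grey reject tray 162 x 174 mm, walls 28 mm high and 6 thick, floor 6 mm thick, one divider making two open nests side by side along its y; origin: centre of the underside
- nest0 (a point): centre of the floor of one reject nest, 150 x 78 mm inside (long along x); a cartridge lies in it flat, rib up, tongue to either end; walls rise 22 mm above this floor
- nest1 (a point): centre of the floor of one reject nest, 150 x 78 mm inside (long along x); a cartridge lies in it flat, rib up, tongue to either end; walls rise 22 mm above this floor
- toggle (a joint): the toggle on the white control unit (a box 85 x 85 x 50 mm left of the dock): about 0 leaning towards the lip side (unit's -x, off) to 1.0 rad leaning to +x (away from the robot, on, as it starts); it stays where it is left, and moves with a light push
- toggle_tip (a point): the free end of the toggle stick, which is about 55 mm long and stands on the unit; its y axis stays level along the toggle's hinge, and it moves about 53 mm along the unit's +x (square to the hinge) as it is switched on
- beaker: glass beaker 68 mm across, 85 high. Origin at the centre of its underside, z up. Not to be knocked over
- jar: glass jar 64 mm across, 75 high. Origin at the centre of its underside, z up. Not to be knocked over
Mind the look-alikes: they are no part of the job. Leave any blue look-alike of the cart_d alone.

How it is judged:
By the outcome, as a careful person would: the job done as asked, in the order asked, and still so for the second after the job is handed in, with the robot touching nothing.
Of cart_a, cart_b, cart_c, cart_d only 3 to 4 are there at a start; the rules pass over those that are not, and their reading is None.
Of cart_e, cart_f only 1 to 2 are there at a start; the rules pass over those that are not, and their reading is None.
At some moment in a run one of cart_a, cart_b, cart_c, cart_d, cart_e, cart_f may be knocked a few centimetres aside while the robot is not near it.
Once in a run the grip may slacken for a moment while it holds something.
It also fails if it takes over 210 s, if anything falls off the work surface, if the arm or the gripper's body presses on something with over 40 N, if the wrist force passes 120 N, or if a joint passes its speed limit or range.

## Working session

There is one attempt and no reset: what is moved stays moved. The work goes in short steps, Python scripts to look and compute and a tool call to move; the robot and the scene stay as the last step left them, time stands still between calls to the robot, and variables do not carry over. Pictures are saved under pics/ and viewed, at most 14 in all, crops included, and the job is handed in when it is done.

Besides the shell and the picture viewer there is one more tool, called as name(argument=value, ...) on one line, values as JSON. move_arm: Moves the arm, as the interface text tells. Its arguments: {"type":"object","properties":{"steps":{"type":"array"}},"required":["steps"]}

```bash
mkdir -p pics; ls
cat > h.py <<'E'
import numpy as np, cv2
from cell import telemetry, eyes, ctrl, finder
from scipy.spatial.transform import Rotation as R
def cam(n):
    c=eyes.calibration(n); a=np.array(c["attitude"],float)
    M=a if a.shape==(3,3) else R.from_euler('xyz',a).as_matrix()
    return c,M,np.array(c["position"],float)
def toworld(n,p):
    c,M,t=cam(n); return M@np.array(p)+t
def pixworld(n,u,v,d):
    c,M,t=cam(n); u=np.asarray(u,float);v=np.asarray(v,float);d=np.asarray(d,float)
    P=np.stack([(u-c["cx"])/c["fx"]*d,(v-c["cy"])/c["fy"]*d,d],-1)
    return P@M.T+t
def proj(n,p):
    c,M,t=cam(n); q=M.T@(np.array(p)-t); return (q[0]/q[2]*c["fx"]+c["cx"], q[1]/q[2]*c["fy"]+c["cy"])
E
python3 - <<'E'
from h import *
print(telemetry.read_state())
for n in("top","side"):
    im,d=eyes.get_image(n); cv2.imwrite(f"pics/{n}0.png",im); np.savez(f"{n}0.npz",im=im,d=d); print(n,eyes.calibration(n))
    for k in("cart_a","cart_e","dock","tray","toggle_tip","bay0","bay3","nest0","nest1","beaker","jar"):
        r=finder.pinpoint(n,k)
        print(k,[(round(x["confidence"],2),toworld(n,x["location"]).round().tolist(),np.round(proj(n,toworld(n,x["location"]))).tolist()) for x in r])
E
```

```text
pics
{'clock': 0.0, 'qpos': array([-1.3408212 ,  0.62934573,  0.03845477,  1.51836224, -0.02704039,
        0.99628777, -0.02002877]), 'qd': array([ 0.00083958,  0.00191833,  0.00104553,  0.00043505,  0.00057566,
       -0.00151543,  0.00070461]), 'tau': array([-3.85134890e-04, -5.63408625e+01,  1.22638173e+00, -1.93450338e+01,
        1.10350846e-02,  1.03152005e-02, -4.90215569e-06]), 'eef_pos': array([189.25059464, 621.19283656, 230.3914085 ]), 'tool_rot': array([-3.13970755e+00, -1.56331293e-06,  2.84575654e+00]), 'force': array([ 0.54770376,  0.06312309, -0.58851006]), 'torque': array([ 0.01993695, -0.02041785,  0.01373449]), 'gripper_force': 0.0, 'width': 85.14879795289774}
top {'fx': 376.4945898883414, 'fy': 376.4945898883414, 'cx': 257.0855905347175, 'cy': 196.65542083365025, 'position': array([ 375.56658024,    5.2046254 , 1152.22098046]), 'attitude': array([-3.09104036e+00, -2.53003370e-03, -1.59033948e+00])}
cart_a [(0.89, [233.0, -415.0, 1.0], [395.0, 260.0]), (0.87, [429.0, -128.0, -2.0], [299.0, 197.0]), (0.85, [435.0, 102.0, -7.0], [224.0, 197.0]), (0.84, [543.0, -382.
[... 2498 characters left out ...]
0, 40.0, 10.0], [286.0, 189.0]), (0.76, [625.0, -101.0, 9.0], [309.0, 206.0]), (0.59, [654.0, 111.0, 12.0], [276.0, 181.0]), (0.57, [379.0, 354.0, 7.0], [184.0, 179.0])]
bay3 [(0.9, [634.0, -31.0, 8.0], [297.0, 197.0]), (0.83, [643.0, 40.0, 10.0], [286.0, 189.0]), (0.76, [625.0, -101.0, 9.0], [309.0, 206.0]), (0.59, [654.0, 111.0, 12.0], [276.0, 181.0]), (0.57, [379.0, 354.0, 7.0], [184.0, 179.0])]
nest0 [(0.84, [381.0, 352.0, 5.0], [185.0, 179.0]), (0.65, [468.0, 332.0, 5.0], [206.0, 175.0])]
nest1 [(0.84, [381.0, 352.0, 5.0], [185.0, 179.0]), (0.65, [468.0, 332.0, 5.0], [206.0, 175.0])]
beaker [(0.79, [403.0, -386.0, 0.0], [327.0, 276.0])]
jar [(0.38, [427.0, -124.0, 4.0], [272.0, 229.0])]
```

Run:
```python
import cv2,numpy as np
im=cv2.imread("pics/top0.png")
cv2.imwrite("pics/top0b.png",cv2.resize(im[70:300,90:440],(800,526),interpolation=cv2.INTER_CUBIC))
```

```text
(no output)
```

View pics/top0b.png

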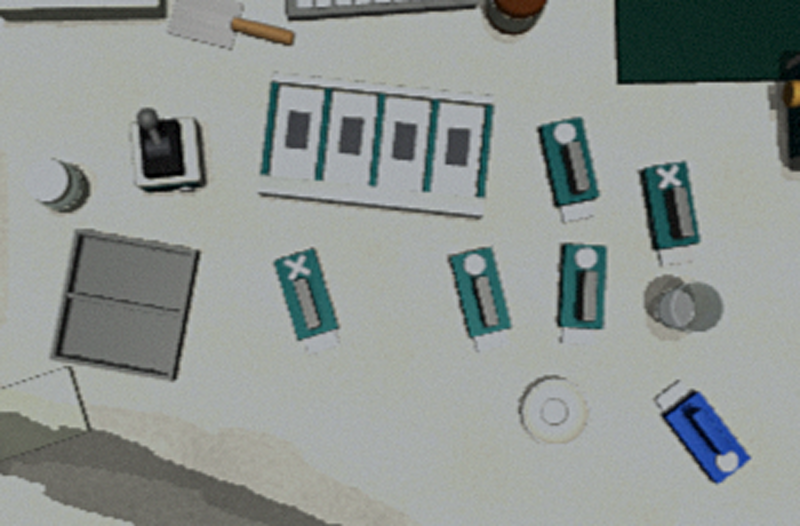

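```bash
cat >> h.py <<'E'
def cloud(n,im,d):
    v,u=np.mgrid[0:384,0:512]; return pixworld(n,u,v,d)
def rect(P):
    (c,s,a)=cv2.minAreaRect(P[:,:2].astype(np.float32)); 
    if s[0]<s[1]: s=(s[1],s[0]); a+=90
    a=(a+90)%180-90
    return np.round(c,1),np.round(s,1),round(np.radians(a),3)
E
python3 - <<'E'
from h import *
z=np.load("top0.npz"); im,d=z["im"],z["d"]; P=cloud("top",im,d); hsv=cv2.cvtColor(im,cv2.COLOR_BGR2HSV)
teal=(hsv[...,0]>78)&(hsv[...,0]<100)&(hsv[...,1]>90)
for c in [(429,-128),(437,-261),(600,-248),(435,102),(543,-382)]:
    near=np.hypot(P[...,0]-c[0],P[...,1]-c[1])<85
    m=near&(P[...,2]>14)&(P[...,2]<34)&(d>0)
    rib=near&(P[...,2]>48)&(d>0)
    m2=m&teal
    print(c,"all",rect(P[m]),"teal",rect(P[m2]),"rib",rect(P[rib]),P[rib].mean(0).round(),np.median(P[m],0).round(), m.sum())
w=(np.abs(P[...,0]-640)<110)&(np.abs(P[...,1]-4)<165)&(d>0)
print("dock",rect(P[w&(P[...,2]>15)]),np.percentile(P[w][:,2],[1,50,95,99]))
t=(np.abs(P[...,0]-422)<130)&(np.abs(P[...,1]-340)<130)&(d>0)&(P[...,2]>15)
print("tray",rect(P[t]),np.percentile(P[t][:,2],[5,50,95]))
b=(np.abs(P[...,0]-640)<80)&(np.abs(P[...,1]-284)<75)&(d>0)
print("unit",rect(P[b&(P[...,2]>35)&(P[...,2]<60)]),rect(P[b&(P[...,2]>40)]))
for lo in range(50,130,10):
    q=P[b&(P[...,2]>lo)&(P[...,2]<lo+10)]; print(lo,len(q),q.mean(0).round(1) if len(q) else 0, q.min(0).round() if len(q) else 0,q.max(0).round() if len(q) else 0)
for k in("beaker","jar"):
    pass
E
```

```text
(429, -128) all (array([ 428.9, -128.8]), array([109.7,  56.7]), np.float64(0.224)) teal (array([ 428.8, -127.5]), array([108.5,  54.1]), np.float64(0.224)) rib (array([ 415.2, -131.9]), array([62.7, 16.1]), np.float64(0.214)) [ 415. -132.   59.] [ 435. -123.   23.] 548
(437, -261) all (array([ 433.6, -264.1]), array([109.8,  56.5]), np.float64(-0.081)) teal (array([ 432.8, -262.7]), array([107.6,  53.7]), np.float64(-0.088)) rib (array([ 420.4, -263.4]), array([62.1, 17.1]), np.float64(-0.073)) [ 420. -262.   58.] [ 441. -257.   23.] 541
(600, -248) all (array([ 600.1, -251.1]), array([110.1,  57.7]), np.float64(0.192)) teal (array([ 599.1, -249.5]), array([108.7,  54.2]), np.float64(0.189)) rib (array([ 586.5, -253.9]), array([64.3, 16.8]), np.float64(0.188)) [ 586. -253.   58.] [ 605. -243.   23.] 522
(435, 102) all (array([430.4, 101.3]), array([110.1,  56.3]), np.float64(0.282)) teal (array([429.9, 102.3]), array([108.3,  54.1]), np.float64(0.282)) rib (array([416.8,  97.5]), array([63.7, 16.2]), np.float64(0.284)) [417.  97.  59.] [436. 103.  23.] 551
(543, -382) all (array([ 5
[... 389 characters left out ...]
1]), array([263.7, 201.3]), np.float64(-0.114)) [16.4491911  25.40484942 30.99602919]
unit (array([616.6, 278.7]), array([87.5, 86.4]), np.float64(0.085)) (array([616.6, 278.8]), array([87.5, 86.1]), np.float64(0.085))
50 87 [611.2 268.3  52.7] [574. 237.  50.] [660. 319.  60.]
60 35 [605.  267.4  65.7] [581. 251.  60.] [653. 306.  70.]
70 302 [613.2 276.1  73.8] [582. 252.  70.] [652. 305.  80.]
80 60 [617.2 278.6  83.4] [607. 264.  80.] [627. 293.  89.]
90 10 [626.  279.   94.7] [622. 275.  90.] [629. 284.  98.]
100 7 [630.8 278.2 104.4] [625. 276. 100.] [636. 281. 109.]
110 4 [636.3 276.5 118.9] [630. 269. 118.] [646. 286. 119.]
120 47 [640.4 279.1 126.3] [629. 269. 120.] [652. 293. 130.]
```

move_arm(steps=[[0,0,2.2,0.038,-0.026,0,0],[0,0,2.2,0.038,-0.026,0,0],[0,0,2.2,0.038,-0.026,0,0],[0,0,2.2,0.038,-0.026,0,0],[0,0,2.2,0.038,-0.026,0,0]])

```text
clock: 1.7
eef_pos: [380.9, 490.7, 231.5]
tool_rot: [3.141, 0.0, 3.04]
force: [0.1, 0.6, 0.0]
width: 12.0
gripper_force: 0.0
```

move_arm(steps=[[0,0,2.2,0.038,-0.026,0,0],[0,0,2.2,0.038,-0.026,0,0],[0,0,2.2,0.038,-0.026,0,0],[0,0,2.2,0.038,-0.026,0,0],[0,0,2.2,0.038,-0.026,0,0]])

```text
clock: 2.2
eef_pos: [570.9, 360.6, 231.5]
tool_rot: [3.141, 0.0, -3.052]
force: [0.2, -0.4, -0.2]
width: -0.2
gripper_force: 0.0
```

move_arm(steps=[[0,0,0,0.038,-0.026,0,0],[0,0,0,0.038,-0.026,0,0],[0,0,0,0.038,-0.026,0,0],[0,0,0,0,0,0,0]])

```text
clock: 2.6
eef_pos: [689.7, 274.7, 230.4]
tool_rot: [-3.135, 0.004, -3.064]
force: [0.7, -0.7, 0.2]
width: 0.0
gripper_force: 0.0
```

Run:
```python
from h import *
s=telemetry.read_state(); print(s["eef_pos"],s["tool_rot"],s["qpos"].round(2))
c,M,t=cam("wrist"); T=R.from_euler('xyz',s["tool_rot"]).as_matrix(); print(c["fx"],"cam in tool",T.T@(t-s["eef_pos"]), (T.T@M).round(2))
im,d=eyes.get_image("wrist"); cv2.imwrite("pics/w1.png",im)
for k in("toggle_tip","bay0"):
    print(k,[(round(x["confidence"],2),toworld("wrist",x["location"]).round().tolist()) for x in finder.pinpoint("wrist",k)])
```

```text
[689.73460127 274.72477681 230.41716063] [-3.13519401  0.00390047 -3.06405882] [-0.39  0.78 -0.06  1.21  0.05  1.15  1.19]
288.0978148945327 cam in tool [  79.57596002    0.34109603 -143.96044707] [[ 0.   -0.95 -0.31]
 [ 1.   -0.    0.  ]
 [-0.   -0.31  0.95]]
toggle_tip [(0.76, [636.0, 293.0, 123.0])]
bay0 [(0.72, [647.0, 125.0, 8.0]), (0.71, [628.0, -19.0, 10.0]), (0.71, [638.0, 55.0, 7.0])]
```

View pics/w1.png

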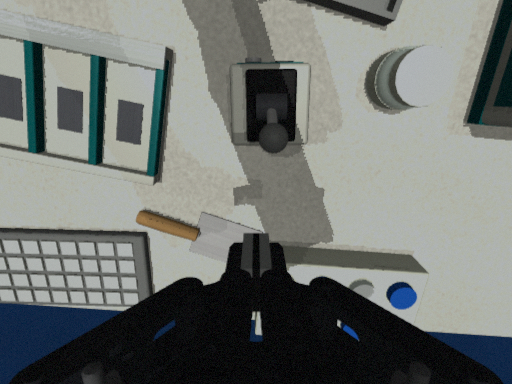

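move_arm(steps=[[0,0,0,0.002,0.006,-0.041,0],[0,0,0,0,0.006,-0.041,0],[0,0,0,0,0,-0.041,0],[0,0,0,-0.01,0,0,0]])

```text
clock: 3.15
eef_pos: [669.9, 295.9, 100.8]
tool_rot: [-3.138, -0.012, -3.051]
force: [-0.1, -1.0, -1.5]
width: -0.2
gripper_force: 0.0
```

move_arm(steps=[[0,0,0,-0.014,-0.001,0,0],[0,0,0,-0.014,-0.001,0,0],[0,0,0,-0.014,-0.001,0,0],[0,0,0,-0.012,-0.001,0,0]])

```text
clock: 3.55
eef_pos: [620.2, 294.5, 109.3]
tool_rot: [3.14, 0.002, -3.05]
force: [1.2, 0.4, -0.9]
width: 0.2
gripper_force: 0.9
```

move_arm(steps=[[0,0,0,-0.006,-0.001,0,0],[0,0,0,-0.006,0,0,0],[0,0,0,0,0,0,0]])

```text
clock: 3.85
eef_pos: [613.1, 294.3, 109.9]
tool_rot: [3.137, 0.01, -3.052]
force: [8.0, 3.7, -2.8]
width: -0.1
gripper_force: 4.6
```

Run:
```python
from h import *
im,d=eyes.get_image("side"); cv2.imwrite("pics/s2.png",cv2.resize(im[90:230,160:340],(720,560),interpolation=cv2.INTER_CUBIC))
s=telemetry.read_state(); print(s["eef_pos"],s["force"])
print([(round(x["confidence"],2),toworld("side",x["location"]).round().tolist()) for x in finder.pinpoint("side","toggle_tip")])
```

```text
[613.17996181 294.25501421 109.91936372] [ 8.39485917  3.62325651 -2.52131639]
[(0.54, [589.0, 276.0, 120.0]), (0.29, [437.0, -264.0, 3.0]), (0.2, [406.0, -385.0, -2.0])]
```

View pics/s2.png

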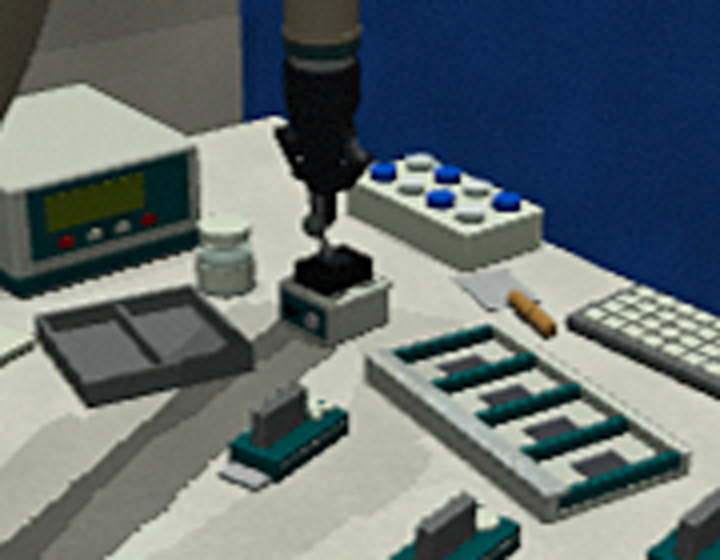

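move_arm(steps=[[0,0,0,-0.004,0,0,0],[0,0,0,-0.003,0,0,0],[0,0,0,0,0,0,0]])

```text
clock: 4.25
eef_pos: [612.5, 294.2, 110.4]
tool_rot: [3.135, 0.022, -3.053]
force: [20.2, 5.5, -11.4]
width: -0.3
gripper_force: 10.1
```

move_arm(steps=[[0,0,0,0.03,0,0.0,0],[0,0,0,0.0,0,0.05,0],[0,0,0,0,-0.03,0.04,0],[0,0,0,-0.02,-0.045,0.01,0.05],[0,0,0,-0.02,-0.045,0.01,0.05]])

```text
clock: 4.75
eef_pos: [592.3, 171.4, 219.5]
tool_rot: [3.141, 0.002, -3.051]
force: [-0.1, -0.2, -1.0]
width: 27.9
gripper_force: 0.0
```

Run:
```python
from h import *
z=np.load("top0.npz"); im,d=z["im"],z["d"]; P=cloud("top",im,d); hsv=cv2.cvtColor(im,cv2.COLOR_BGR2HSV)
print(hsv[189,149],hsv[216,144])
# grey floor of nests (z 2..12) inside
m=((np.abs(P[...,0]-422)<105)&(np.abs(P[...,1]-341)<105)&(hsv[...,2]<150)&(hsv[...,1]<40)).astype(np.uint8)
n,l,st,ce=cv2.connectedComponentsWithStats(m); k=1+np.argmax(st[1:,4]); q=P[(l==k)&(d>0)]
print("tray grey",rect(q),len(q),np.percentile(q[:,2],[5,50,95]))
q2=P[(l==k)&(P[...,2]>17)]; print("walls",rect(q2))
```

```text
[ 53   9 116] [ 60   7 114]
tray grey (array([422.5, 345.9]), array([182.1, 175.9]), np.float64(-0.195)) 3343 [ 0.48986015  5.39042995 27.27012955]
walls (array([421.3, 340.5]), array([174. , 164.1]), np.float64(-0.197))
```

move_arm(steps=[[0,0,2.75,-0.044,-0.0185,-0.01,0.085],[0,0,2.75,-0.044,-0.0185,-0.02,0.085],[0,0,2.75,-0.044,-0.0185,-0.02,0.085],[0,0,2.75,-0.043,-0.0185,-0.02,0.085],[0,0,0,0,0,0,0.085]])

```text
clock: 5.25
eef_pos: [409.0, 94.6, 147.5]
tool_rot: [-3.14, -0.019, -2.86]
force: [0.0, 0.1, 0.1]
width: 85.3
gripper_force: 0.0
```

```bash
cat >> h.py <<'E'
def carts(n):
    """poses of cartridges seen by camera n: rib centre, yaw"""
    im,d=eyes.get_image(n); s=telemetry.read_state(); P=cloud(n,im,d); hsv=cv2.cvtColor(im,cv2.COLOR_BGR2HSV)
    print("tcp",s["eef_pos"].round(1),"rot",s["tool_rot"].round(3),"clk",round(s["clock"],2))
    teal=((hsv[...,0]>78)&(hsv[...,0]<100)&(hsv[...,1]>90)&(P[...,2]>14)&(P[...,2]<34)&(d>0)).astype(np.uint8)
    r=finder.pinpoint(n,"cart_a")
    for x in r:
        if x["confidence"]<.3: continue
        c=toworld(n,x["location"]); near=(np.hypot(P[...,0]-c[0],P[...,1]-c[1])<75)&(d>0)
        h=near&(teal>0); b=near&(P[...,2]>50)&(P[...,2]<66)
        if h.sum()<40: continue
        print(round(x["confidence"],2),c.round(),"housing",*rect(P[h]),"rib",*(rect(P[b]) if b.sum()>5 else ()))
    return im,d,P
E
python3 - <<'E'
from h import *
im,d,P=carts("wrist"); cv2.imwrite("pics/w3.png",im)
E
```

```text
tcp [415.7  97.2 149. ] rot [-3.141 -0.008 -2.861] clk 5.3
0.85 [ 448. -116.    3.] housing [ 437.2 -120.7] [108.9  56.7] 0.218 rib [ 425.9 -116. ] [55.2  3.4] 0.198
0.64 [444. 114.   2.] housing [438.4 109. ] [108.9  55.2] 0.286 rib [425.2 104.6] [64.3 15.6] 0.288
```

```bash
sed -i 's/^def cam(n):/CACHE={}\ndef cam(n):\n    if n in CACHE: return CACHE[n]\n    return cam0(n)\ndef cam0(n):/; s/^    im,d=eyes.get_image(n); s=telemetry/    CACHE[n]=cam0(n); im,d=eyes.get_image(n); s=telemetry/' h.py
python3 - <<'E'
from h import *
im,d,P=carts("wrist"); cv2.imwrite("pics/w3.png",im)
E
```

```text
tcp [422.4  99.8 150.4] rot [ 3.141e+00  2.000e-03 -2.861e+00] clk 5.4
0.91 [ 432. -121.   -2.] housing [ 429.1 -123.3] [108.8  55.9] 0.216 rib [ 429.7 -116.6] [32.5  2.6] 0.217
0.64 [429. 107.  -1.] housing [430.4 105.8] [108.9  55.3] 0.285 rib [417.4 101.6] [63.8 16. ] 0.291
```

move_arm(steps=[[0,0,0,-0.005,0,-0.04,0.085],[0,0,0,0,0,-0.04,0.085],[0,0,0,0,0,-0.03,0.085],[0,0,0,0,0,-0.01,0.085],[0,0,0,0,0,0,0.085]])

```text
clock: 5.95
eef_pos: [416.8, 96.6, 44.0]
tool_rot: [-3.134, -0.006, -2.86]
force: [0.1, -0.4, -0.4]
width: 85.0
gripper_force: 0.0
```

move_arm(steps=[[0,0,0,0,0,0,0],[0,0,0,0,0,0,0],[0,0,0,0,0,0,0],[0,0,0,0,0,0,0],[0,0,0,0,0,0,0]])

```text
clock: 6.45
eef_pos: [415.9, 96.3, 45.5]
tool_rot: [-3.134, -0.004, -2.861]
force: [0.1, 0.2, -2.5]
width: 14.4
gripper_force: 64.0
```

Run:
```python
from h import *
s=telemetry.read_state(); print(s["width"],s["gripper_force"],s["force"])
for n in("wrist","top"): im,d,P=carts(n); cv2.imwrite(f"pics/g1{n}.png",im)
```

```text
14.421225532107115 64.00692343711853 [ 0.1092667   0.20350951 -2.53347043]
tcp [415.8  96.2  45.4] rot [-3.134 -0.005 -2.861] clk 6.5
0.95 [433. 103.  -3.] housing [431.5 102.2] [109.9  55.3] 0.285 rib [418.   94.7] [64.6 39.5] -0.033
tcp [415.8  96.2  45.4] rot [-3.134 -0.005 -2.861] clk 6.6
0.97 [ 432. -129.   -0.] housing [ 428.7 -127.2] [108.6  53.8] 0.222 rib [ 415.3 -132. ] [62.6 16.6] 0.225
0.95 [ 540. -379.   -2.] housing [ 538.4 -383.7] [108.3  56.4] 0.146 rib [ 524.8 -386. ] [63.6 16.5] 0.144
0.69 [ 603. -251.    1.] housing [ 599.4 -249.6] [108.6  54.4] 0.191 rib [ 586.1 -253.3] [63.9 16.7] 0.172
0.68 [ 434. -263.   -1.] housing [ 433.  -262.3] [108.5  54.5] -0.069 rib [ 420.4 -262.8] [62.4 16.4] -0.101
```

move_arm(steps=[[0,0,0,0,0,0,0.06],[0,0,0,0,0,0,0.06],[0,0,0,0,0,-0.007,0.06],[0,0,0,0,0,-0.007,0.06],[0,0,0,0,0,0,0.06]])

```text
clock: 7.15
eef_pos: [415.1, 95.3, 30.4]
tool_rot: [-3.134, -0.007, -2.861]
force: [-0.1, 0.0, 0.6]
width: 59.9
gripper_force: 0.0
```

move_arm(steps=[[0,0,0,0,0,0,0.06]])

```text
clock: 7.25
eef_pos: [415.4, 95.5, 31.0]
tool_rot: [-3.134, -0.006, -2.862]
force: [0.4, 0.2, -0.7]
width: 60.3
gripper_force: 0.0
```

move_arm(steps=[[0,0,0,0,0,0,0],[0,0,0,0,0,0,0],[0,0,0,0,0,0,0],[0,0,0,0,0,0.03,0],[0,0,0,0,0,0.04,0]])

```text
clock: 7.75
eef_pos: [413.8, 95.5, 100.7]
tool_rot: [-3.134, -0.011, -2.86]
force: [1.0, -0.4, -0.7]
width: 15.1
gripper_force: 61.9
```

move_arm(steps=[[0,0,7.8,0.006,0.0293,0.01,0],[0,0,7.8,0.006,0.0293,0,0],[0,0,7.8,0.006,0.0293,0,0],[0,0,7.8,0.006,0.0293,0,0]])

```text
clock: 8.15
eef_pos: [439.5, 213.6, 111.2]
tool_rot: [-3.133, -0.006, -2.312]
force: [-0.2, 0.2, -3.2]
width: 15.1
gripper_force: 62.0
```

move_arm(steps=[[0,0,7.8,0.006,0.0293,0,0],[0,0,7.8,0.006,0.0293,0,0],[0,0,7.8,0.006,0.0293,0,0],[0,0,7.8,0.006,0.0293,0,0],[0,0,0,0,0,0,0]])

```text
clock: 8.65
eef_pos: [463.1, 335.4, 111.2]
tool_rot: [-3.135, 0.0, -1.766]
force: [-1.5, -0.6, -2.3]
width: 15.2
gripper_force: 62.0
```

move_arm(steps=[[0,0,0,0,0,0,0],[0,0,0,0,0,0,0]])

```text
clock: 8.85
eef_pos: [463.2, 328.5, 110.5]
tool_rot: [-3.134, -0.008, -1.773]
force: [-0.6, -0.0, -2.8]
width: 15.0
gripper_force: 62.0
```

move_arm(steps=[[0,0,0,-0.001,0.001,-0.03,0],[0,0,0,0,0,-0.03,0],[0,0,0,0,0,-0.007,0],[0,0,0,0,0,0,0],[0,0,0,0,0,0,0]])

```text
clock: 9.35
eef_pos: [463.0, 331.5, 45.2]
tool_rot: [-3.133, -0.005, -1.773]
force: [0.2, 1.0, -1.7]
width: 15.0
gripper_force: 61.8
```

move_arm(steps=[[0,0,0,0,0,-0.004,0],[0,0,0,0,0,-0.002,0],[0,0,0,0,0,0,0],[0,0,0,0,0,0,0.05],[0,0,0,0,0,0,0.05]])

```text
clock: 9.85
eef_pos: [462.9, 331.7, 38.6]
tool_rot: [-3.133, -0.005, -1.772]
force: [-0.6, 0.7, 0.5]
width: 43.4
gripper_force: 0.0
```

move_arm(steps=[[0,0,0,0,0,0,0.05],[0,0,0,0,0,0.03,0.05],[0,0,0,0,0,0.05,0.05],[0,0,0,0,-0.02,0.05,0.085],[0,0,-8,0,-0.04,0.02,0.085]])

```text
clock: 10.35
eef_pos: [463.2, 277.8, 189.0]
tool_rot: [-3.132, 0.004, -1.909]
force: [1.0, -0.0, 0.5]
width: 76.6
gripper_force: 0.0
```

move_arm(steps=[[0,0,-8,-0.004,-0.049,0,0.085],[0,0,-8,-0.004,-0.049,0,0.085],[0,0,-8,-0.004,-0.049,0,0.085],[0,0,-8,-0.004,-0.049,0,0.085],[0,0,-8,-0.004,-0.049,0,0.085]])

```text
clock: 10.85
eef_pos: [442.3, 25.9, 185.0]
tool_rot: [-3.133, -0.005, -2.615]
force: [1.3, -0.5, 0.1]
width: 85.2
gripper_force: 0.0
```

Run:
```python
from h import *
s=telemetry.read_state(); print(s["eef_pos"],s["tool_rot"],s["qpos"].round(2))
im,d,P=carts("top"); cv2.imwrite("pics/t4.png",cv2.resize(im[130:280,90:340],(800,480)))
```

```text
[442.34056229  25.88782971 184.98263861] [-3.13300996 -0.00469577 -2.61519352] [ 0.37  0.49 -0.7   2.11  0.49  0.71  1.44]
tcp [440.2  15.7 183.9] rot [-3.128 -0.014 -2.631] clk 10.9
0.82 [ 435. -264.   -2.] housing [ 433.1 -262.8] [108.3  54.2] -0.081 rib [ 420.5 -263. ] [62.6 15.7] -0.099
0.78 [466. 345.   2.] housing [465.8 347.3] [118.   55.1] 1.372 rib [462.6 330.2] [64.1 15.8] 1.372
0.76 [ 601. -248.    0.] housing [ 599.5 -250.1] [108.4  54.9] 0.202 rib [ 586.4 -253.5] [64.2 16.7] 0.177
0.69 [ 429. -127.   -3.] housing [ 450.7 -140. ] [101.4  46.8] 0.787 rib [ 428.5 -129.7] [36.5 15.2] 0.264
0.6 [ 540. -384.   -6.] housing [ 538.1 -383.1] [108.2  56.1] 0.14 rib [ 524.8 -386. ] [64.  18.3] 0.125
```

View pics/t4.png

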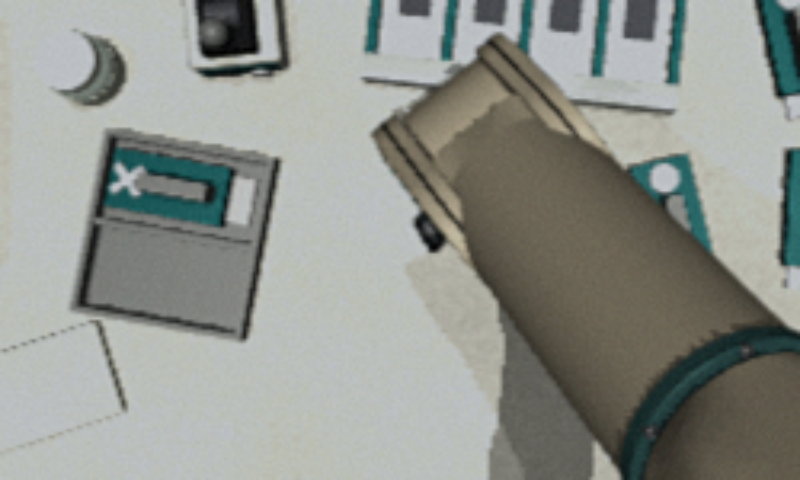

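move_arm(steps=[[0,0,-4.2,-0.006,-0.036,-0.01,0.085],[0,0,-4.2,-0.006,-0.036,-0.01,0.085],[0,0,-4.2,-0.006,-0.036,-0.01,0.085],[0,0,-4,-0.006,-0.036,-0.01,0.085],[0,0,0,0,0,-0.01,0.085]])

```text
clock: 11.45
eef_pos: [417.3, -121.0, 134.0]
tool_rot: [-3.131, -0.008, -2.908]
force: [-0.6, 0.5, -0.1]
width: 84.8
gripper_force: 0.0
```

move_arm(steps=[[0,0,0,0,0,0,0.085],[0,0,0,0,0,0,0.085]])

```text
clock: 11.65
eef_pos: [419.2, -114.8, 134.8]
tool_rot: [-3.134, -0.005, -2.897]
force: [0.2, 0.2, -0.5]
width: 85.1
gripper_force: 0.0
```

Run:
```python
from h import *
im,d,P=carts("wrist"); cv2.imwrite("pics/w5.png",im)
```

```text
tcp [ 419.4 -114.6  135. ] rot [-3.134 -0.004 -2.896] clk 11.7
0.93 [ 600. -244.   -1.] housing [ 560.7 -254.3] [55.8 29.7] -1.354 rib [ 557.8 -253.4] [18.7  9. ] 1.262
0.89 [ 428. -260.   -3.] housing [ 434.2 -259.5] [109.3  55.7] -0.085 rib [ 420.7 -258.8] [64.3 17.4] -0.083
0.75 [ 432. -121.    0.] housing [ 429.3 -124.5] [109.1  55.1] 0.221 rib [ 415.8 -127.8] [63.7 15.8] 0.221
```

move_arm(steps=[[0,0,-1.4,-0.004,-0.014,-0.02,0.085],[0,0,0,0,0,-0.03,0.085],[0,0,0,0,0,-0.03,0.085],[0,0,0,0,0,-0.02,0.085],[0,0,0,0,0,0,0.085]])

```text
clock: 12.25
eef_pos: [414.0, -128.9, 33.2]
tool_rot: [-3.135, -0.008, -2.921]
force: [-0.2, 0.2, 0.1]
width: 85.2
gripper_force: 0.0
```

move_arm(steps=[[0,0,0,0,0,0,0.085]])

```text
clock: 12.35
eef_pos: [415.2, -129.4, 35.0]
tool_rot: [-3.134, -0.005, -2.922]
force: [0.0, -0.3, 0.9]
width: 84.9
gripper_force: 0.0
```

move_arm(steps=[[0,0,0,0,0,-0.005,0.085],[0,0,0,0,0,0,0],[0,0,0,0,0,0,0],[0,0,0,0,0,0,0],[0,0,0,0,0,0,0]])

```text
clock: 12.85
eef_pos: [414.7, -130.5, 29.8]
tool_rot: [-3.133, -0.005, -2.924]
force: [0.1, -0.4, 0.0]
width: 27.6
gripper_force: 0.0
```

move_arm(steps=[[0,0,0,0,0,0,0],[0,0,0,0,0,0,0]])

```text
clock: 13.05
eef_pos: [414.7, -130.3, 29.9]
tool_rot: [-3.133, -0.005, -2.924]
force: [-1.0, 0.6, 5.7]
width: 15.0
gripper_force: 58.6
```

Run:
```python
from h import *
im,d,P=carts("wrist"); im,d,P=carts("top")
s=telemetry.read_state(); print(s["width"],s["gripper_force"],s["force"])
```

```text
tcp [ 414.6 -130.3   29.9] rot [-3.133 -0.005 -2.924] clk 13.1
0.7 [ 436. -127.   -0.] housing [ 429.6 -126. ] [109.6  55.4] 0.224 rib [ 414.8 -126.8] [65.1 40. ] 0.553
0.56 [ 430. -260.   -3.] housing [ 434.1 -257. ] [110.3  52.8] -0.059 rib [ 420.6 -251.6] [63.8  3.4] -0.089
tcp [ 414.6 -130.3   29.9] rot [-3.133 -0.005 -2.924] clk 13.2
0.85 [ 599. -248.    0.] housing [ 599.5 -250.3] [108.2  54.5] 0.182 rib [ 586.6 -253.7] [63.8 16.7] 0.195
0.74 [ 539. -383.   -4.] housing [ 537.8 -383.1] [107.4  55.5] 0.138 rib [ 524.7 -385.7] [63.9 19.3] 0.178
0.62 [466. 346.   1.] housing [465.7 347.3] [117.6  55.1] 1.372 rib [462.4 329.9] [64.9 15.8] 1.374
14.842380696340827 58.568392395973206 [-0.69379742 -0.85217486  5.33064285]
```

Run:
```python
from h import *
z=np.load("top0.npz"); im,d=z["im"],z["d"]; P=cloud("top",im,d); 
yaw=-0.123; c,s=np.cos(yaw),np.sin(yaw)
X=P[...,0]-637.9; Y=P[...,1]-3.3; u=c*X+s*Y; v=-s*X+c*Y
for b in range(4):
    vb=(b-1.5)*72; m=(np.abs(v-vb)<22)&(np.abs(u)<110)&(d>0)
    bins=np.arange(-100,80,4.); k=np.digitize(u[m],bins)
    print(b,[(int(bins[i-1]),int(round(np.median(P[...,2][m][k==i])))) for i in range(1,len(bins)) if (k==i).any() and (bins[i-1]<-55 or bins[i-1]>45)])
# walls in v
m=(np.abs(u)<40)&(np.abs(v)<170)&(d>0)&(P[...,2]>19)
h,e=np.histogram(v[m],bins=np.arange(-160,161,4)); print([(int(a),int(n)) for a,n in zip(e,h) if n])
```

```text
0 [(-100, -2), (-96, 0), (-92, 28), (-88, 29), (-84, 28), (-80, 28), (-76, 28), (-72, 28), (-68, 9), (-64, 9), (-60, 10), (-56, 10), (48, 8), (52, 10), (56, 16), (60, 25), (64, 25), (68, 25)]
1 [(-100, -1), (-96, 1), (-92, 27), (-88, 29), (-84, 28), (-80, 28), (-76, 29), (-72, 29), (-68, 19), (-64, 9), (-60, 9), (-56, 9), (48, 9), (52, 8), (56, 15), (60, 25), (64, 26), (68, 24)]
2 [(-100, -2), (-96, -1), (-92, 26), (-88, 28), (-84, 29), (-80, 29), (-76, 29), (-72, 29), (-68, 17), (-64, 10), (-60, 8), (-56, 9), (48, 9), (52, 9), (56, 17), (60, 25), (64, 23), (68, 24)]
3 [(-100, -1), (-96, -1), (-92, 23), (-88, 29), (-84, 29), (-80, 29), (-76, 28), (-72, 29), (-68, 19), (-64, 8), (-60, 8), (-56, 9), (48, 9), (52, 9), (56, 14), (60, 25), (64, 25), (68, 22)]
[(-152, 13), (-148, 31), (-144, 34), (-140, 11), (-80, 12), (-76, 35), (-72, 32), (-68, 8), (-8, 11), (-4, 36), (0, 33), (4, 6), (64, 16), (68, 33), (72, 32), (76, 7), (136, 18), (140, 36), (144, 32), (148, 5)]
```

move_arm(steps=[[0,0,0,0,0,0.03,0],[0,0,0,0,0,0.04,0],[0,0,-2.5,0.028,0.0304,0.01,0],[0,0,-2.5,0.028,0.0304,0,0],[0,0,-2.5,0.028,0.0304,0,0]])

```text
clock: 13.75
eef_pos: [499.4, -39.2, 110.1]
tool_rot: [-3.133, -0.005, -3.059]
force: [0.9, -0.5, -2.1]
width: 15.0
gripper_force: 59.5
```

move_arm(steps=[[0,0,-2.4,0.028,0.0304,0,0],[0,0,-2.4,0.028,0.0304,0,0],[0,0,-2.4,0.028,0.0304,0,0],[0,0,-2.4,0.028,0.0304,0,0],[0,0,-2.4,0.028,0.0304,0,0]])

```text
clock: 14.25
eef_pos: [638.8, 113.8, 108.9]
tool_rot: [-3.133, -0.007, 3.017]
force: [0.2, -0.5, -3.0]
width: 14.9
gripper_force: 59.5
```

move_arm(steps=[[-0.65,-5.3,0,0,0,0,0],[-0.65,-5.3,0,0,0,0,0],[-0.65,-5.3,0,0,0,0,0],[0,0,0,0,0,0,0],[0,0,0,0,0,0,0]])

```text
clock: 14.75
eef_pos: [638.3, 113.2, 109.5]
tool_rot: [-3.133, 0.272, 3.02]
force: [0.4, 0.9, -2.2]
width: 15.4
gripper_force: 59.6
```

```bash
cat >> h.py <<'E'
BY={i:np.array([637.9,4.4])+(i-1.5)*72*np.array([.1227,.9924]) for i in range(4)}; PSI=-.123
def bay(i,px=-14.8,pz=29.9):
    """cart tip-bottom and attitude in bay frame, from measured TCP"""
    s=telemetry.read_state(); Q=R.from_euler('z',PSI).inv()*R.from_euler('xyz',s["tool_rot"])*R.from_euler('xyz',[np.pi,0,np.pi]).inv()
    e=Q.as_euler('zyx'); th=-e[1]
    o=R.from_euler('z',PSI).inv().apply(s["eef_pos"]-np.r_[BY[i],10])
    t=o-Q.apply([px+77,0,pz]); 
    print("clk",round(s["clock"],2),"tip",t.round(1),"theta",round(th,3),"yawerr",round(e[0],3),"roll",round(e[2],3),"F",s["force"].round(1),"w",round(s["width"],1),"gf",round(s["gripper_force"],1))
    return t,th
def togo(i,T,th1,px=-14.8,pz=29.9):
    """shift (mm) + total turn (deg) to tip T, tilt th1"""
    s=telemetry.read_state(); B=R.from_euler('z',PSI); Q=B*R.from_euler('y',-th1)
    g=B.apply(T)+np.r_[BY[i],10]+Q.apply([px+77,0,pz]); tool=Q*R.from_euler('xyz',[np.pi,0,np.pi])
    dr=(tool*R.from_euler('xyz',s["tool_rot"]).inv()).as_rotvec(degrees=True)
    print("to",T,th1,"shift",(g-s["eef_pos"]).round(1),"turn",dr.round(2))
E
python3 -c "
from h import *
bay(3); togo(3,[-63,0,30],.28); togo(3,[-63,0,2],.28); togo(3,[-76,0,2],.28); togo(3,[-76,0,1],0)"
```

```text
clk 14.75 tip [-64.8  -0.3  53.9] theta 0.272 yawerr -0.001 roll -0.009 F [ 0.4  0.9 -2.2] w 15.4 gf 59.6
to [-63, 0, 30] 0.28 shift [  1.5  -0.2 -23.5] turn [ 0.43 -0.51  0.04]
to [-63, 0, 2] 0.28 shift [  1.5  -0.2 -51.5] turn [ 0.43 -0.51  0.04]
to [-76, 0, 2] 0.28 shift [-11.5   1.4 -51.5] turn [ 0.43 -0.51  0.04]
to [-76, 0, 1] 0 shift [ -0.8   0.  -68.6] turn [ 2.4  15.41 -0.03]
```

move_arm(steps=[[0.4,-0.5,0,0.002,0,-0.015,0],[0,0,0,0,0,-0.012,0],[0,0,0,0,0,-0.012,0],[0,0,0,0,0,-0.007,0],[0,0,0,0,0,0,0]])

```text
clock: 15.25
eef_pos: [640.0, 112.7, 61.9]
tool_rot: [-3.141, 0.279, 3.017]
force: [-0.4, 0.1, -2.9]
width: 14.8
gripper_force: 59.6
```

```bash
python3 -c "
from h import *
bay(3); togo(3,[-63,0,2],.28); togo(3,[-76,0,2],.28)
im,d=eyes.get_image('side'); cv2.imwrite('pics/s6.png',cv2.resize(im[120:230,210:340],(780,600),interpolation=cv2.INTER_CUBIC))"
```

```text
clk 15.25 tip [-62.8  -0.2   6. ] theta 0.279 yawerr -0.002 roll -0.001 F [-0.4  0.1 -2.9] w 14.8 gf 59.6
to [-63, 0, 2] 0.28 shift [-0.2  0.3 -4. ] turn [ 0.01 -0.04  0.11]
to [-76, 0, 2] 0.28 shift [-13.1   1.9  -4. ] turn [ 0.01 -0.04  0.11]
```

View pics/s6.png

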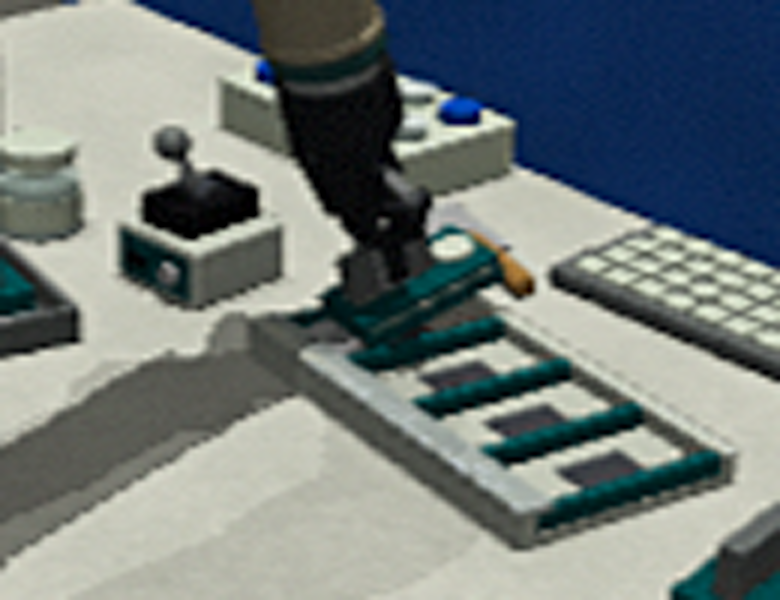

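move_arm(steps=[[0,0,0,0,0,-0.003,0],[0,0,0,-0.004,0.0005,-0.001,0],[0,0,0,-0.004,0.0005,0,0],[0,0,0,-0.004,0.0005,0,0],[0,0,0,0,0,0,0]])

```text
clock: 15.8
eef_pos: [627.8, 114.6, 59.7]
tool_rot: [3.141, 0.281, 3.017]
force: [-0.8, 0.1, -2.3]
width: 15.2
gripper_force: 59.6
```

```bash
python3 -c "
from h import *
bay(3); togo(3,[-76,0,2],.28);togo(3,[-76,0,1.5],.14); togo(3,[-76,0,1],0)"
```

```text
clk 15.8 tip [-75.    0.2   3.7] theta 0.281 yawerr -0.001 roll 0.0 F [-0.8  0.1 -2.3] w 15.2 gf 59.6
to [-76, 0, 2] 0.28 shift [-0.9 -0.  -1.8] turn [-0.02  0.07  0.07]
to [-76, 0, 1.5] 0.14 shift [ 4.9 -0.8 -9.9] turn [0.97 8.03 0.07]
to [-76, 0, 1] 0 shift [  9.7  -1.4 -18.8] turn [ 1.96 15.99  0.07]
```

move_arm(steps=[[0.5,4,0,0.0025,-0.0003,-0.005,0],[0.5,4,0,0.0025,-0.0004,-0.005,0],[0,0,0,0,0,0,0]])

```text
clock: 16.1
eef_pos: [636.2, 112.9, 49.6]
tool_rot: [3.138, 0.143, 3.012]
force: [-0.5, 0.4, -2.0]
width: 15.3
gripper_force: 59.7
```

move_arm(steps=[[0.5,4,0,0.0025,-0.0003,-0.0045,0],[0.5,4,0,0.0023,-0.0004,-0.0045,0],[0,0,0,0,0,0,0]])

```text
clock: 16.4
eef_pos: [639.1, 112.6, 40.1]
tool_rot: [3.141, 0.001, 3.014]
force: [0.5, 0.1, 1.7]
width: 14.9
gripper_force: 60.3
```

```bash
python3 -c "
from h import *
bay(3); togo(3,[-76,0,0],0)"
```

```text
clk 16.4 tip [-74.2  -0.1   0.2] theta 0.001 yawerr -0.005 roll 0.001 F [0.5 0.1 1.7] w 14.9 gf 60.3
to [-76, 0, 0] 0 shift [-1.7  0.6 -0.2] turn [-0.02  0.05  0.27]
```

move_arm(steps=[[0,0,0,-0.0025,0.0003,-0.001,0],[0,0,0,0,0,-0.001,0],[0,0,0,0,0,0,0]])

```text
clock: 16.7
eef_pos: [637.5, 113.3, 40.4]
tool_rot: [-3.141, 0.007, 3.017]
force: [2.6, -0.4, 4.8]
width: 15.1
gripper_force: 60.9
```

move_arm(steps=[[0,0,0,0,0,0,0.04],[0,0,0,0,0,0,0.04],[0,0,0,0,0,0,0.04],[0,0,0,0,0,0.03,0.04],[0,0,0,0,0,0.05,0.04]])

```text
clock: 17.2
eef_pos: [632.8, 112.3, 115.7]
tool_rot: [-3.139, -0.007, 3.017]
force: [1.5, 1.1, -0.1]
width: 40.2
gripper_force: 0.0
```

move_arm(steps=[[0,0,2,-0.03,-0.03,0.03,0.08],[0,0,2,-0.035,-0.035,0.02,0.085],[0,0,2,-0.03,-0.04,0.01,0.085],[0,0,0,-0.02,-0.045,0,0.085],[0,0,0,-0.02,-0.045,0,0.085]])

```text
clock: 17.7
eef_pos: [503.5, -79.0, 176.3]
tool_rot: [-3.141, 0.001, 3.122]
force: [1.5, -1.5, -0.5]
width: 84.8
gripper_force: 0.0
```

Run:
```python
from h import *
im,d,P=carts("wrist"); cv2.imwrite("pics/w7.png",im)
im,d,P=carts("top")
```

```text
tcp [498.3 -89.9 174.9] rot [-3.133 -0.007  3.11 ] clk 17.75
0.92 [659. 112.  10.] housing [618.5 118.2] [82.9 53.4] 1.447 rib [626.1 107.7] [45.7 15.7] -0.468
0.78 [ 537. -383.   -1.] housing [ 549.2 -352.7] [97.5 30.9] -0.204 rib
0.73 [ 428. -261.   -3.] housing [ 434.4 -259.6] [108.7  56.4] -0.083 rib [ 420.9 -258.8] [63.9 17.5] -0.082
0.61 [ 600. -248.    0.] housing [ 593.6 -247.1] [95.3 55.3] 0.204 rib [ 587.6 -249.5] [64.4 18. ] 0.188
tcp [502.7 -82.  175.5] rot [-3.139e+00 -2.000e-03  3.114e+00] clk 17.85
0.65 [653. 110.   8.] housing [647.2 111.3] [119.7  80.4] -0.117 rib [637.7 108.9] [63.3 15.9] -0.137
0.59 [ 540. -383.   -4.] housing [ 538.  -383.3] [107.5  54.6] 0.147 rib [ 524.9 -386.2] [64.3 18.2] 0.121
0.56 [464. 345.   1.] housing [465.8 347.8] [117.9  55. ] 1.372 rib [462.5 329.8] [63.9 15.8] 1.373
```

View pics/w7.png

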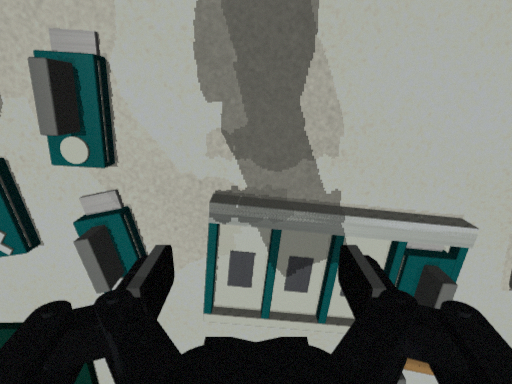

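move_arm(steps=[[0,0,-0.8,-0.0165,-0.036,-0.012,0.085],[0,0,-0.8,-0.0165,-0.036,-0.012,0.085],[0,0,-0.8,-0.0165,-0.036,-0.012,0.085],[0,0,-0.7,-0.0165,-0.036,-0.012,0.085],[0,0,0,-0.0165,-0.036,-0.012,0.085]])

```text
clock: 18.4
eef_pos: [423.4, -257.0, 115.6]
tool_rot: [3.14, 0.002, 3.071]
force: [-0.0, -0.5, 0.6]
width: 85.0
gripper_force: 0.0
```

move_arm(steps=[[0,0,0,0,0,0,0.085],[0,0,0,0,0,0,0.085]])

```text
clock: 18.6
eef_pos: [423.2, -256.6, 115.6]
tool_rot: [3.14, 0.001, 3.067]
force: [-0.1, 0.8, 0.3]
width: 85.1
gripper_force: 0.0
```

```bash
sed -i 's/P\[...,2\]<66)/P[...,2]<76)/; s/P\[...,2\]>50)/P[...,2]>52)/' h.py
python3 - <<'E'
from h import *
im,d,P=carts("wrist")
im,d,P=carts("top")
B=R.from_euler('z',PSI).inv()
for i in (3,):
    q=B.apply((P-np.r_[BY[i]-[0,1.6],10]).reshape(-1,3)); k=(np.abs(q[:,0])<75)&(np.abs(q[:,1])<33)&(d.ravel()>0)
    q=q[k]; h=q[(q[:,2]>20)&(q[:,2]<30)&(q[:,0]>-52)]; r=q[q[:,2]>52]
    A=np.c_[h[:,:2],np.ones(len(h))]; print("housing plane",np.linalg.lstsq(A,h[:,2],rcond=None)[0].round(4),"rib",rect(r),np.median(r[:,2]), "house ctr",rect(h))
E
```

```text
tcp [ 424.  -255.7  116.1] rot [3.14e+00 2.00e-03 3.07e+00] clk 18.65
0.88 [ 599. -245.    5.] housing [ 564.5 -253.8] [55.5 38.1] -1.404 rib
0.78 [ 432. -263.    1.] housing [ 434. -260.] [108.8  55.2] -0.083 rib [ 420.3 -259.3] [63.6 16. ] -0.082
tcp [ 424.2 -255.5  116.4] rot [3.140e+00 2.000e-03 3.071e+00] clk 18.75
0.93 [ 434. -262.   -4.] housing [ 433.  -262.4] [108.4  54.2] -0.061 rib [ 400. -261.] [20.6 15.5] -0.039
0.91 [467. 345.   1.] housing [465.1 343.8] [110.7  55.2] 1.372 rib [462.6 330.5] [63.8 15.8] 1.371
0.9 [ 603. -250.   -2.] housing [ 599.4 -250.3] [109.5  55.3] 0.177 rib [ 586.6 -254.1] [64.1 16.9] 0.17
0.82 [655. 109.   9.] housing [647.7 111.3] [118.6  80. ] -0.128 rib [637.7 109. ] [63.2 16.2] -0.127
0.59 [ 536. -383.   -6.] housing [ 554.  -381.6] [74.8 56. ] 0.128 rib [ 534.3 -385.2] [45.  17.3] 0.107
housing plane [ 1.00000e-02 -2.40000e-03  2.35259e+01] rib (array([-13.2,  -2.6]), array([63.1, 15.7]), np.float64(0.004)) 58.50210440472096 house ctr (array([ 2.4, -2.9]), array([108.1,  55.6]), np.float64(0.005))
```

move_arm(steps=[[0,0,-0.7,-0.004,-0.005,-0.02,0.085],[0,0,0,0,0,-0.03,0.085],[0,0,0,0,0,-0.025,0.085],[0,0,0,0,0,-0.01,0.085],[0,0,0,0,0,0,0.085]])

```text
clock: 19.3
eef_pos: [418.5, -261.3, 30.3]
tool_rot: [3.14, -0.001, 3.057]
force: [0.2, 0.2, -0.1]
width: 84.9
gripper_force: 0.0
```

move_arm(steps=[[0,0,0,0,0,0,0.085]])

```text
clock: 19.4
eef_pos: [419.3, -262.2, 31.7]
tool_rot: [3.141, 0.001, 3.056]
force: [-0.4, 0.5, 0.1]
width: 84.9
gripper_force: 0.0
```

Close, then check in wrist view where the cartridge sits.

move_arm(steps=[[0,0,0,0,0,-0.001,0],[0,0,0,0,0,0,0],[0,0,0,0,0,0,0],[0,0,0,0,0,0,0],[0,0,0,0,0,0,0]])

```text
clock: 19.9
eef_pos: [418.6, -262.5, 30.4]
tool_rot: [3.141, 0.001, 3.055]
force: [0.3, -0.1, -2.2]
width: 15.1
gripper_force: 59.3
```

move_arm(steps=[[0,0,0,0,0,0,0],[0,0,0,0,0,0,0]])

```text
clock: 20.1
eef_pos: [418.6, -262.6, 30.3]
tool_rot: [3.141, 0.001, 3.055]
force: [-0.3, 0.7, 4.7]
width: 15.0
gripper_force: 60.2
```

```bash
sed -i 's/637.9,4.4/638.2,6.8/' h.py
python3 - <<'E'
from h import *
im,d,P=carts("wrist")
s=telemetry.read_state(); print(s["width"],s["gripper_force"],s["force"])
print(BY); bay(2)
a=np.pi+s["tool_rot"][2];
E
```

```text
tcp [ 418.6 -262.6   30.3] rot [3.141e+00 1.000e-03 3.055e+00] clk 20.15
0.88 [ 429. -267.   -2.] housing [ 433.9 -263.1] [109.7  55.5] -0.078 rib [ 418.6 -264.5] [60.9 53.1] -0.674
14.933343164439336 60.25077223777771 [-0.57336261  1.22278346  5.1660467 ]
{0: array([ 624.9484, -100.3792]), 1: array([633.7828, -28.9264]), 2: array([642.6172,  42.5264]), 3: array([651.4516, 113.9792])}
clk 20.2 tip [-247.1 -332.5   -9.6] theta 0.001 yawerr 0.036 roll 0.0 F [-0.6  1.2  5.2] w 14.9 gf 60.3
```

move_arm(steps=[[0,0,0,0,0,0.035,0],[0,0,0,0,0,0.04,0],[0,0,-1,0.0236,0.034,0.005,0],[0,0,-1,0.0236,0.034,0,0],[0,0,0,0.0236,0.034,0,0]])

```text
clock: 20.7
eef_pos: [489.4, -160.4, 110.1]
tool_rot: [3.142, 0.0, 3.017]
force: [0.7, -0.6, -3.0]
width: 14.7
gripper_force: 59.5
```

move_arm(steps=[[0,0,0,0.0236,0.034,0,0],[0,0,0,0.0236,0.034,0,0],[0,0,0,0.0236,0.034,0,0],[0,0,0,0.0236,0.034,0,0],[0,0,0,0.0236,0.034,0,0]])

```text
clock: 21.2
eef_pos: [607.1, 10.4, 109.2]
tool_rot: [-3.141, -0.001, 3.02]
force: [0.8, -1.1, -2.7]
width: 15.1
gripper_force: 59.5
```

move_arm(steps=[[-0.65,-5.3,0,0.0236,0.034,0,0],[-0.65,-5.3,0,0,0,0,0],[-0.65,-5.3,0,0,0,0,0],[0,0,0,0,0,0,0],[0,0,0,0,0,0,0]])

```text
clock: 21.7
eef_pos: [630.3, 43.4, 109.6]
tool_rot: [-3.14, 0.278, 3.021]
force: [0.9, 0.3, -2.0]
width: 15.3
gripper_force: 59.5
```

```bash
python3 -c "
from h import *
k=dict(px=-15,pz=30.3); bay(2,**k); togo(2,[-63,0,5],.28,**k)"
```

```text
clk 21.7 tip [-63.7  -0.8  53.5] theta 0.278 yawerr 0.002 roll -0.001 F [ 0.9  0.3 -2. ] w 15.3 gf 59.5
to [-63, 0, 5] 0.28 shift [  0.6   0.5 -48.4] turn [ 0.05 -0.14 -0.13]
```

move_arm(steps=[[0,0,0,0.001,0.001,-0.015,0],[0,0,0,0,0,-0.013,0],[0,0,0,0,0,-0.013,0],[0,0,0,0,0,-0.009,0],[0,0,0,0,0,0,0]])

```text
clock: 22.2
eef_pos: [632.4, 43.5, 58.5]
tool_rot: [3.141, 0.278, 3.018]
force: [-0.7, -0.1, -2.6]
width: 15.4
gripper_force: 59.5
```

```bash
python3 -c "
from h import *
k=dict(px=-15,pz=30.3); bay(2,**k); togo(2,[-76,0,2.5],.28,**k)"
```

```text
clk 22.2 tip [-61.6  -0.2   2.3] theta 0.278 yawerr -0.0 roll 0.0 F [-0.7 -0.1 -2.6] w 15.4 gf 59.5
to [-76, 0, 2.5] 0.28 shift [-14.3   2.    0.3] turn [-0.02 -0.12  0.01]
```

move_arm(steps=[[0,0,0,-0.004,0.0006,0,0],[0,0,0,-0.004,0.0006,0,0],[0,0,0,-0.004,0.0005,0,0],[0,0,0,-0.003,0,0,0],[0,0,0,0,0,0,0]])

```text
clock: 22.7
eef_pos: [617.3, 45.7, 60.3]
tool_rot: [3.141, 0.28, 3.019]
force: [-0.1, 0.0, -3.6]
width: 15.1
gripper_force: 59.5
```

```bash
python3 -c "
from h import *
k=dict(px=-15,pz=30.3); bay(2,**k); togo(2,[-76.5,0,0.5],0,**k)"
```

```text
clk 22.7 tip [-76.7  -0.    4. ] theta 0.28 yawerr 0.001 roll 0.001 F [-0.1  0.  -3.6] w 15.1 gf 59.5
to [-76.5, 0, 0.5] 0 shift [ 10.9  -1.3 -19.5] turn [ 1.93 15.95 -0.03]
```

move_arm(steps=[[0.5,4,0,0.0023,-0.0003,-0.005,0],[0.5,4,0,0.0023,-0.0003,-0.005,0],[0,0,0,0,0,0,0]])

```text
clock: 23.0
eef_pos: [624.4, 44.0, 50.0]
tool_rot: [3.138, 0.141, 3.014]
force: [0.9, -0.0, -2.7]
width: 15.4
gripper_force: 59.9
```

move_arm(steps=[[0.5,4,0,0.0023,-0.0003,-0.005,0],[0.5,4,0,0.0021,-0.0003,-0.0045,0],[0,0,0,0,0,0,0]])

```text
clock: 23.3
eef_pos: [627.2, 44.4, 40.3]
tool_rot: [3.14, -0.0, 3.017]
force: [0.9, -0.6, 1.8]
width: 15.0
gripper_force: 60.9
```

```bash
python3 -c "
from h import *
k=dict(px=-15,pz=30.3); bay(2,**k); togo(2,[-77,0,0],0,**k)"
```

```text
clk 23.3 tip [-77.5   0.1  -0. ] theta -0.0 yawerr -0.002 roll 0.002 F [ 0.9 -0.6  1.8] w 15.0 gf 60.9
to [-77, 0, 0] 0 shift [ 0.5 -0.   0. ] turn [-0.09  0.01  0.1 ]
```

move_arm(steps=[[0,0,0,0,0,-0.001,0],[0,0,0,0,0,-0.001,0.04],[0,0,0,0,0,0,0.04],[0,0,0,0,0,0,0.04],[0,0,0,0,0,0.03,0.04]])

```text
clock: 23.8
eef_pos: [622.5, 44.1, 65.3]
tool_rot: [-3.14, -0.008, 3.021]
force: [-0.8, 0.2, -0.4]
width: 40.0
gripper_force: 0.0
```

move_arm(steps=[[0,0,0,0,0,0.05,0.04],[0,0,2.5,-0.006,-0.043,0.04,0.06],[0,0,2.5,-0.006,-0.043,0,0.085],[0,0,2.5,-0.006,-0.043,0,0.085],[0,0,2.5,-0.006,-0.043,0,0.085]])

```text
clock: 24.3
eef_pos: [602.1, -122.2, 152.8]
tool_rot: [-3.141, -0.001, -3.086]
force: [0.1, 0.1, 0.6]
width: 85.0
gripper_force: 0.0
```

move_arm(steps=[[0,0,2.5,-0.006,-0.043,0,0.085],[0,0,2.5,-0.006,-0.043,-0.01,0.085],[0,0,2.5,-0.006,-0.035,-0.01,0.085],[0,0,0,0,0,0,0.085],[0,0,0,0,0,0,0.085]])

```text
clock: 24.8
eef_pos: [583.9, -242.2, 131.8]
tool_rot: [3.14, -0.002, -2.96]
force: [1.2, 1.1, -0.6]
width: 85.2
gripper_force: 0.0
```

```bash
cat >> h.py <<'E'
def seated(P,d,i):
    B=R.from_euler('z',PSI).inv()
    q=B.apply((P-np.r_[BY[i]-[0,4.0],10]).reshape(-1,3)); k=(np.abs(q[:,0])<75)&(np.abs(q[:,1])<33)&(d.ravel()>0)
    q=q[k]; h=q[(q[:,2]>18)&(q[:,2]<32)&(q[:,0]>-52)&(q[:,0]<54)]; r=q[q[:,2]>48]
    A=np.c_[h[:,:2],np.ones(len(h))]; print("bay",i,"plane",np.linalg.lstsq(A,h[:,2],rcond=None)[0].round(3),"rib",*rect(r),round(float(np.median(r[:,2])),1))
E
python3 - <<'E'
from h import *
im,d,P=carts("wrist"); cv2.imwrite("pics/w8.png",im)
im,d,P=carts("top"); seated(P,d,3); seated(P,d,2)
E
```

```text
tcp [ 584.7 -240.4  132.4] rot [ 3.140e+00 -1.000e-03 -2.957e+00] clk 24.85
0.93 [640.  39.  10.] housing [623.9  13.4] [99.9 21.6] -0.126 rib
0.74 [ 597. -247.    1.] housing [ 600.8 -247.1] [109.1  55.1] 0.19 rib [ 587.5 -250.1] [63.8 15.8] 0.18
0.56 [ 539. -380.    2.] housing [ 539.6 -379.8] [109.   55.7] 0.132 rib [ 526.2 -382.3] [63.9 17.7] 0.133
tcp [ 585.4 -239.3  132.9] rot [ 3.14  -0.    -2.955] clk 24.95
0.91 [ 537. -384.   -2.] housing [ 537.8 -383.5] [108.   54.5] 0.13 rib [ 524.5 -386.1] [63.7 16.9] 0.14
0.82 [643.  38.   8.] housing [638.3  50.7] [120.2 100.1] -0.113 rib [632.8  72.7] [83.9 63. ] 1.405
0.74 [ 602. -250.    3.] housing [ 599.1 -249.5] [108.5  53.6] 0.203 rib [ 578.4 -255.3] [47.2 16.6] 0.192
0.74 [466. 345.   5.] housing [465.6 346.7] [117.7  55. ] 1.371 rib [462.5 330.3] [64.2 15.7] 1.373
0.68 [657. 108.  10.] housing [647.4 101.1] [117.  100.2] -0.129 rib [634.7  76.8] [80.9 64.6] 1.453
bay 3 plane [7.0000e-03 0.0000e+00 2.3074e+01] rib [-12.7  -2.6] [64.4 16.1] 0.005 58.5
bay 2 plane [5.0000e-03 4.0000e-03 2.2913e+01] rib [-15.3   0.1] [62.5 16.2] -0.001 58.2
```

move_arm(steps=[[0,0,0,0.001,-0.011,-0.025,0.085],[0,0,0,0,0,-0.035,0.085],[0,0,0,0,0,-0.03,0.085],[0,0,0,0,0,-0.01,0.085],[0,0,0,0,0,0,0.085]])

```text
clock: 25.5
eef_pos: [585.2, -251.1, 31.4]
tool_rot: [3.139, -0.003, -2.956]
force: [-0.5, -0.2, -0.6]
width: 85.2
gripper_force: 0.0
```

move_arm(steps=[[0,0,0,0,0,0,0.085]])

```text
clock: 25.6
eef_pos: [587.0, -251.8, 33.7]
tool_rot: [3.141, 0.001, -2.957]
force: [-0.2, -0.0, 0.4]
width: 85.1
gripper_force: 0.0
```

move_arm(steps=[[0,0,0,0,0,-0.003,0.085],[0,0,0,0,0,0,0],[0,0,0,0,0,0,0],[0,0,0,0,0,0,0],[0,0,0,0,0,0,0]])

```text
clock: 26.1
eef_pos: [585.7, -252.7, 29.6]
tool_rot: [3.141, -0.001, -2.958]
force: [-0.0, -0.2, 0.5]
width: 27.7
gripper_force: 0.0
```

move_arm(steps=[[0,0,0,0,0,0,0],[0,0,0,0,0,0,0]])

```text
clock: 26.3
eef_pos: [585.8, -252.5, 29.6]
tool_rot: [3.141, -0.001, -2.958]
force: [-0.2, -0.1, 2.0]
width: 15.2
gripper_force: 59.0
```

Run:
```python
from h import *
im,d,P=carts("wrist")
s=telemetry.read_state(); print(s["width"],s["gripper_force"],s["force"])
```

```text
tcp [ 585.8 -252.5   29.6] rot [ 3.141e+00 -1.000e-03 -2.958e+00] clk 26.35
0.85 [ 540. -378.    2.] housing [ 539.3 -377.2] [109.4  51.1] 0.128 rib
0.77 [ 600. -250.   -1.] housing [ 601.3 -248.9] [109.9  55.5] 0.184 rib [ 582.7 -247. ] [60.4 60.3] 0.753
15.383938176347002 59.04791235923767 [0.04154172 0.18369034 2.58984843]
```

move_arm(steps=[[0,0,0,0,0,0.035,0],[0,0,0,0,0,0.04,0],[0,0,-2.9,0.006,0.0375,0.005,0],[0,0,-2.9,0.006,0.0375,0,0],[0,0,-2.9,0.006,0.0375,0,0]])

```text
clock: 26.9
eef_pos: [603.4, -139.4, 109.3]
tool_rot: [3.141, -0.002, -3.113]
force: [1.0, 0.3, -1.9]
width: 15.3
gripper_force: 59.2
```

move_arm(steps=[[0,0,-2.9,0.006,0.0375,0,0],[0,0,-3,0.006,0.0375,0,0],[0,0,-3,0.006,0.0375,0,0],[-0.65,-5.3,0,0,0,0,0],[-0.65,-5.3,0,0,0,0,0]])

```text
clock: 27.4
eef_pos: [621.9, -25.1, 108.8]
tool_rot: [3.138, 0.187, 3.02]
force: [0.3, -2.0, -3.0]
width: 15.6
gripper_force: 59.3
```

move_arm(steps=[[-0.65,-5.3,0,0,0,0,0],[0,0,0,0,0,0,0],[0,0,0,0,0,0,0]])

```text
clock: 27.7
eef_pos: [621.6, -27.4, 109.3]
tool_rot: [3.141, 0.277, 3.019]
force: [0.5, 0.1, -1.4]
width: 15.0
gripper_force: 59.4
```

```bash
python3 -c "
from h import *
k=dict(px=-15.3,pz=29.6); bay(1,**k); togo(1,[-63,0,5],.28,**k)"
```

```text
clk 27.7 tip [-63.5  -0.1  54. ] theta 0.277 yawerr 0.001 roll 0.0 F [ 0.5  0.1 -1.4] w 15.0 gf 59.4
to [-63, 0, 5] 0.28 shift [  0.4  -0.  -48.8] turn [-0.03 -0.19 -0.05]
```

move_arm(steps=[[0,0,0,0.0005,0,-0.015,0],[0,0,0,0,0,-0.013,0],[0,0,0,0,0,-0.013,0],[0,0,0,0,0,-0.009,0],[0,0,0,0,0,0,0]])

```text
clock: 28.2
eef_pos: [623.0, -27.6, 57.8]
tool_rot: [3.14, 0.276, 3.017]
force: [0.1, -0.9, -2.8]
width: 15.1
gripper_force: 59.3
```

```bash
python3 -c "
from h import *
k=dict(px=-15.3,pz=29.6); bay(1,**k); togo(1,[-76,0,3],.28,**k)"
```

```text
clk 28.2 tip [-62.2   0.1   2.5] theta 0.276 yawerr -0.001 roll 0.001 F [ 0.1 -0.9 -2.8] w 15.1 gf 59.3
to [-76, 0, 3] 0.28 shift [-13.9   1.8   0.7] turn [-0.11 -0.2   0.05]
```

move_arm(steps=[[0,0,0,-0.004,0.0006,0,0],[0,0,0,-0.004,0.0006,0,0],[0,0,0,-0.004,0.0003,0,0],[0,0,0,-0.003,0,0,0],[0,0,0,0,0,0,0]])

```text
clock: 28.7
eef_pos: [606.8, -26.1, 59.7]
tool_rot: [3.14, 0.278, 3.018]
force: [-0.3, -0.1, -3.1]
width: 15.1
gripper_force: 59.3
```

```bash
python3 -c "
from h import *
k=dict(px=-15.3,pz=29.6); bay(1,**k); togo(1,[-76.5,0,0.5],0,**k)"
```

```text
clk 28.7 tip [-78.3  -0.5   4.3] theta 0.278 yawerr 0.0 roll 0.001 F [-0.3 -0.1 -3.1] w 15.1 gf 59.3
to [-76.5, 0, 0.5] 0 shift [ 12.3  -1.  -19.6] turn [1.880e+00 1.583e+01 1.000e-02]
```

move_arm(steps=[[0.5,4,0,0.0026,-0.0002,-0.005,0],[0.5,4,0,0.0026,-0.0002,-0.005,0],[0,0,0,0,0,0,0]])

```text
clock: 29.0
eef_pos: [614.9, -27.4, 49.3]
tool_rot: [3.138, 0.139, 3.014]
force: [-0.2, -0.3, -1.8]
width: 14.9
gripper_force: 59.7
```

move_arm(steps=[[0.5,4,0,0.0026,-0.0002,-0.005,0],[0.5,4,0,0.0026,-0.0002,-0.0045,0],[0,0,0,0,0,0,0]])

```text
clock: 29.3
eef_pos: [619.0, -26.9, 39.5]
tool_rot: [3.14, -0.001, 3.016]
force: [1.6, 0.6, 0.8]
width: 15.6
gripper_force: 60.2
```

```bash
python3 -c "
from h import *
k=dict(px=-15.3,pz=29.6); bay(1,**k); togo(1,[-77,0,0],0,**k)"
```

```text
clk 29.3 tip [-76.7   0.4  -0. ] theta -0.001 yawerr -0.003 roll 0.002 F [1.6 0.6 0.8] w 15.6 gf 60.2
to [-77, 0, 0] 0 shift [-0.4 -0.1  0.1] turn [-0.12 -0.06  0.15]
```

move_arm(steps=[[0,0,0,0,0,-0.001,0],[0,0,0,0,0,-0.001,0.04],[0,0,0,0,0,0,0.04],[0,0,0,0,0,0,0.04],[0,0,0,0,0,0.03,0.04]])

```text
clock: 29.8
eef_pos: [614.2, -27.6, 64.8]
tool_rot: [-3.141, -0.011, 3.019]
force: [-0.3, -0.7, -0.1]
width: 40.2
gripper_force: 0.0
```

move_arm(steps=[[0,0,0,0,0,0.05,0.04],[0,0,2,-0.012,-0.043,0.04,0.06],[0,0,2,-0.012,-0.043,0,0.085],[0,0,2,-0.012,-0.043,0,0.085],[0,0,2,-0.012,-0.043,0,0.085]])

```text
clock: 30.3
eef_pos: [570.6, -193.4, 151.6]
tool_rot: [3.141, -0.003, -3.124]
force: [0.9, -0.0, -0.6]
width: 84.7
gripper_force: 0.0
```

move_arm(steps=[[0,0,2,-0.012,-0.043,0,0.085],[0,0,2,-0.012,-0.043,0,0.085],[0,0,2,-0.011,-0.043,0,0.085],[0,0,1,-0.01,-0.043,-0.01,0.085],[0,0,0,0,0,0,0.085]])

```text
clock: 30.8
eef_pos: [521.5, -372.7, 138.7]
tool_rot: [-3.139, -0.009, -3.015]
force: [-1.0, -0.3, -1.2]
width: 84.6
gripper_force: 0.0
```

move_arm(steps=[[0,0,0,0,0,0,0.085],[0,0,0,0,0,0,0.085]])

```text
clock: 31.0
eef_pos: [527.0, -362.1, 141.4]
tool_rot: [3.139, -0.003, -3.002]
force: [-0.4, 0.9, 0.3]
width: 85.0
gripper_force: 0.0
```

Run:
```python
from h import *
im,d,P=carts("wrist"); cv2.imwrite("pics/w9.png",im)
im,d,P=carts("top"); [seated(P,d,i) for i in(3,2,1)]
```

```text
tcp [ 527.3 -361.8  141.6] rot [ 3.139e+00 -3.000e-03 -3.001e+00] clk 31.05
0.89 [ 540. -379.    2.] housing [ 539.2 -380.6] [108.5  55.2] 0.134 rib [ 525.7 -382.7] [63.5 16. ] 0.135
tcp [ 527.3 -362.   141.6] rot [ 3.140e+00 -3.000e-03 -3.001e+00] clk 31.15
0.91 [468. 347.   1.] housing [465.  343.6] [110.7  55.2] 1.371 rib [462.6 330.4] [64.5 15.8] 1.37
0.78 [657. 104.   6.] housing [646.3 100.6] [117.6 102.9] -0.146 rib [632.7  75.8] [84.5 63.5] 1.402
0.7 [650. 110.   7.] housing [644.4 100.8] [121.7 101.8] -0.133 rib [634.4  76.8] [80.3 63.6] 1.44
0.65 [643.  37.   7.] housing [637.4  39.7] [122.3 120.4] 1.452 rib [627.5  39. ] [149.3  64.3] 1.444
0.56 [ 541. -381.   -3.] housing [ 538.4 -383.3] [108.5  54.5] 0.143 rib [ 511.5 -387.9] [36.2 17.4] 0.186
bay 3 plane [1.0000e-02 1.0000e-03 2.3044e+01] rib [-12.6  -3. ] [63.7 15.9] 0.001 58.1
bay 2 plane [ 1.200e-02 -1.100e-02  2.311e+01] rib [-15.4   0. ] [63.5 16.1] -0.005 58.3
bay 1 plane [1.0000e-02 3.0000e-03 2.2992e+01] rib [-14.4   0.3] [63.7 16. ] 0.004 58.2
```

View pics/w9.png

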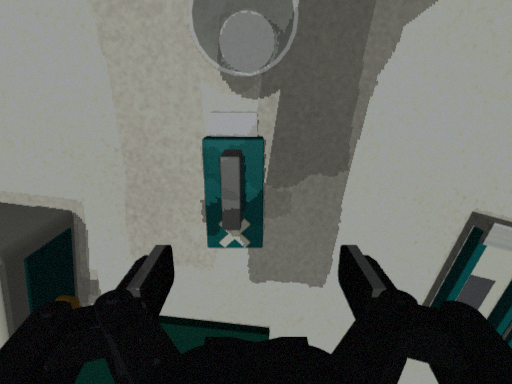

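move_arm(steps=[[0,0,0,-0.001,-0.021,-0.02,0.085],[0,0,0,0,0,-0.035,0.085],[0,0,0,0,0,-0.035,0.085],[0,0,0,0,0,-0.018,0.085],[0,0,0,0,0,0,0.085]])

```text
clock: 31.7
eef_pos: [524.1, -383.3, 30.8]
tool_rot: [3.137, -0.007, -3.002]
force: [-0.2, -0.2, 0.0]
width: 85.0
gripper_force: 0.0
```

move_arm(steps=[[0,0,0,0,0,0,0.085]])

```text
clock: 31.8
eef_pos: [526.7, -384.3, 34.2]
tool_rot: [3.14, -0.002, -3.003]
force: [1.2, -0.2, 0.2]
width: 84.8
gripper_force: 0.0
```

move_arm(steps=[[0,0,0,0,0,-0.003,0.085],[0,0,0,0,0,0,0],[0,0,0,0,0,0,0],[0,0,0,0,0,0,0],[0,0,0,0,0,0,0]])

```text
clock: 32.3
eef_pos: [525.6, -384.9, 30.5]
tool_rot: [3.14, -0.003, -3.004]
force: [0.6, -0.9, -0.4]
width: 27.5
gripper_force: 0.0
```

move_arm(steps=[[0,0,0,0,0,0,0],[0,0,0,0,0,0,0]])

```text
clock: 32.5
eef_pos: [525.7, -384.8, 30.5]
tool_rot: [3.14, -0.003, -3.003]
force: [-0.5, 0.8, 1.5]
width: 14.8
gripper_force: 59.0
```

move_arm(steps=[[0,0,0,0,0,0.04,0],[0,0,0,0,0,0.05,0],[0,0,4.4,-0.005,0.045,0.01,0],[0,0,4.4,-0.009,0.0457,0,0],[0,0,4.4,-0.009,0.0457,0,0]])

```text
clock: 33.0
eef_pos: [502.0, -247.1, 130.6]
tool_rot: [3.14, -0.003, -2.771]
force: [0.6, 0.8, -2.2]
width: 15.1
gripper_force: 59.2
```

move_arm(steps=[[0,0,4.4,-0.009,0.0457,0,0],[0,0,4.4,-0.009,0.0457,0,0],[0,0,4.4,-0.009,0.0457,0,0],[0,0,4.4,-0.009,0.0457,0,0],[0,0,4.4,-0.009,0.0457,0,0]])

```text
clock: 33.5
eef_pos: [456.7, -18.4, 130.1]
tool_rot: [3.14, -0.004, -2.386]
force: [1.8, -0.2, -1.6]
width: 15.3
gripper_force: 59.2
```

move_arm(steps=[[0,0,4.4,-0.009,0.0457,0,0],[0,0,4.4,-0.009,0.0457,0,0],[0,0,4.4,-0.009,0.0457,0,0],[0,0,4.4,-0.009,0.0457,0,0],[0,0,0,0,0,0,0]])

```text
clock: 34.0
eef_pos: [420.1, 171.4, 131.3]
tool_rot: [3.137, 0.004, -2.07]
force: [0.0, -0.4, -1.5]
width: 15.0
gripper_force: 59.4
```

move_arm(steps=[[0,0,4.3,-0.01,0.044,0,0],[0,0,4.3,-0.01,0.044,0,0],[0,0,4.3,-0.01,0.044,0,0],[0,0,4.3,-0.01,0.044,0,0],[0,0,0,0,0,0,0]])

```text
clock: 34.5
eef_pos: [378.6, 346.9, 131.2]
tool_rot: [3.137, 0.005, -1.773]
force: [-0.7, -1.1, -2.2]
width: 15.3
gripper_force: 59.6
```

move_arm(steps=[[0,0,0,0,0,0,0],[0,0,0,0,0,0,0]])

```text
clock: 34.7
eef_pos: [381.8, 337.3, 129.6]
tool_rot: [3.14, -0.006, -1.783]
force: [-0.2, -0.3, -2.2]
width: 15.4
gripper_force: 59.5
```

move_arm(steps=[[0,0,0.5,-0.002,0.009,-0.02,0],[0,0,0,0,0,-0.03,0],[0,0,0,0,0,-0.02,0],[0,0,0,0,0,-0.01,0],[0,0,0,0,0,0,0]])

```text
clock: 35.2
eef_pos: [379.7, 346.1, 49.2]
tool_rot: [3.139, -0.006, -1.775]
force: [0.6, 0.2, -2.1]
width: 15.6
gripper_force: 59.5
```

move_arm(steps=[[0,0,0,0,0,0,0]])

```text
clock: 35.3
eef_pos: [380.1, 347.8, 50.8]
tool_rot: [3.14, -0.003, -1.774]
force: [-0.5, -0.0, -2.1]
width: 15.2
gripper_force: 59.5
```

move_arm(steps=[[0,0,0,0,0,-0.008,0],[0,0,0,0,0,-0.004,0],[0,0,0,0,0,0,0],[0,0,0,0,0,0,0.04],[0,0,0,0,0,0,0.04]])

```text
clock: 35.8
eef_pos: [379.6, 348.5, 38.6]
tool_rot: [3.14, -0.002, -1.773]
force: [-0.4, 0.7, -0.0]
width: 39.9
gripper_force: 0.0
```

move_arm(steps=[[0,0,0,0,0,0,0.04],[0,0,0,0,0,0.04,0.04],[0,0,0,0,0,0.05,0.04],[0,0,0,0,0,0.05,0.04],[0,0,0,0,0,0,0.04]])

```text
clock: 36.3
eef_pos: [380.9, 351.9, 184.3]
tool_rot: [-3.138, 0.006, -1.773]
force: [0.8, 0.9, -0.3]
width: 39.9
gripper_force: 0.0
```

move_arm(steps=[[0,0,-8.1,0.018,-0.007,0,0],[0,0,-8.1,0.018,-0.007,0,0],[0,0,-8.1,0.018,-0.007,0,0],[0,0,-8.1,0.018,-0.007,0,0],[0,0,-8.1,0.018,-0.007,0,0]])

```text
clock: 36.8
eef_pos: [470.1, 312.4, 177.9]
tool_rot: [3.14, -0.004, -2.485]
force: [-0.4, 0.7, -0.8]
width: -0.0
gripper_force: 0.0
```

move_arm(steps=[[0,0,-8.1,0.018,-0.007,0,0],[0,0,-8.1,0.018,-0.007,0,0],[0,0,-8.1,0.018,-0.007,0,0],[0,0,-8.1,0.018,-0.007,0,0],[0,0,0,0,0,0,0]])

```text
clock: 37.3
eef_pos: [544.0, 282.9, 177.6]
tool_rot: [-3.141, -0.002, -3.05]
force: [0.6, -0.6, 0.5]
width: 0.2
gripper_force: 0.0
```

Run:
```python
from h import *
im,d,P=carts("side"); cv2.imwrite("pics/s10.png",cv2.resize(im[100:260,140:360],(800,582),interpolation=cv2.INTER_CUBIC))
im,d,P=carts("top")
[seated(P,d,i) for i in(3,2,1)]
b=(np.abs(P[...,0]-600)<60)&(np.abs(P[...,1]-280)<30)&(P[...,2]>112)&(P[...,2]<135); q=P[b]; print("ball",len(q),q.mean(0) if len(q) else 0)
for n in("top","side"): print([(round(x["confidence"],2),toworld(n,x["location"]).round().tolist()) for x in finder.pinpoint(n,"toggle_tip")])
```

```text
tcp [541.9 284.1 177.7] rot [ 3.141 -0.004 -3.045] clk 37.35
0.87 [635. -32.   8.] housing [634.4 -20.1] [120.6 113.7] -0.166 rib [6.242e+02 5.000e-01] [86.6 65.2] 1.404
0.84 [468. 351.   7.] housing [452.7 337. ] [102.2  99.7] -0.745 rib [459.9 333.2] [67.1 17.7] 1.472
0.62 [384. 355.   4.] housing [402.6 350.9] [111.2 105.1] 1.319 rib [411.8 341. ] [86.2 68.4] -0.182
0.61 [646.  42.  11.] housing [634.7  45.6] [121.3 106.6] 1.508 rib [626.6  43. ] [146.8  68.8] 1.426
tcp [540.1 285.6 178. ] rot [ 3.14  -0.005 -3.041] clk 37.45
0.85 [467. 344.   2.] housing [441.4 357.6] [120.3  92.1] 1.056 rib [462.5 329.9] [63.9 15.6] 1.369
0.8 [635. -31.   9.] housing [630.5 -19.3] [119.9 102. ] -0.127 rib [623.    2.3] [83.2 63.6] 1.474
0.79 [654. 106.   8.] housing [646.3 100.6] [118.5 102.6] -0.139 rib [632.6  76.2] [83.  63.8] 1.403
0.66 [643.  41.  10.] housing [637.2  39.4] [122.5 120.7] 1.456 rib [628.4  43.4] [148.2  64.4] 1.426
0.61 [384. 363.   0.] housing [404.8 353.2] [110.9 103.7] 1.362 rib [378.8 344.1] [64.8 16.1] 1.369
0.56 [423. 341.  -5.] housing [423.  351.4] [140.8 110.7] -0.143 rib [420.5 337. ] [101.7  64.5] -0.169
0.32 [644.  39.  10.] housing [638.5  39.2] [122.6 117.7] 1.46 rib [628.1  41.5] [149.7  64.4] 1.431
bay 3 plane [ 8.0000e-03 -4.0000e-03  2.2945e+01] rib [-13.   -3.3] [64.1 16. ] -0.004 58.7
bay 2 plane [ 7.0000e-03 -3.0000e-03  2.3152e+01] rib [-15.6   0. ] [62.7 15.8] 0.002 58.2
bay 1 plane [7.0000e-03 0.0000e+00 2.3112e+01] rib [-14.1   0.3] [63.8 15.9] 0.003 58.5
ball 0 0
[]
[(0.5, [589.0, 276.0, 117.0])]
```

View pics/s10.png

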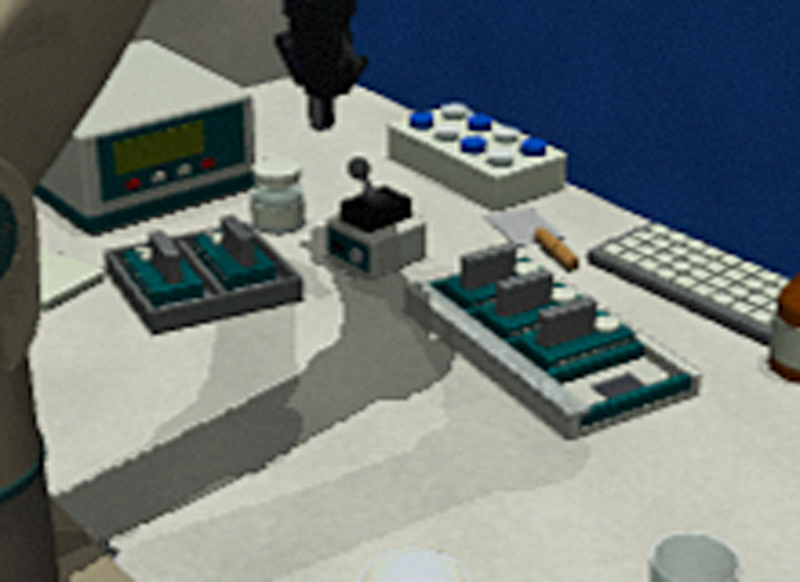

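move_arm(steps=[[0,0,0,0,0,-0.03,0],[0,0,0,0,0,-0.03,0],[0,0,0,0,0,-0.008,0],[0,0,0,0.01,0,0,0],[0,0,0,0,0,0,0]])

```text
clock: 38.1
eef_pos: [553.7, 285.7, 111.4]
tool_rot: [3.138, -0.001, -3.046]
force: [0.1, -0.2, 0.2]
width: -0.0
gripper_force: 0.0
```

move_arm(steps=[[0,0,0,0.012,0.001,0,0],[0,0,0,0.014,0.001,0,0],[0,0,0,0.014,0.001,0,0],[0,0,0,0.012,0.001,0,0]])

```text
clock: 38.5
eef_pos: [604.6, 290.0, 112.3]
tool_rot: [3.138, -0.002, -3.045]
force: [-1.5, 0.1, 1.5]
width: 0.1
gripper_force: 0.8
```

move_arm(steps=[[0,0,0,0.006,0.001,0,0],[0,0,0,0.006,0.001,0,0],[0,0,0,0,0,0,0]])

```text
clock: 38.8
eef_pos: [616.4, 291.1, 110.7]
tool_rot: [3.139, -0.002, -3.046]
force: [0.2, -0.8, -0.9]
width: -0.1
gripper_force: 0.0
```

move_arm(steps=[[0,0,0,0.004,0,0,0],[0,0,0,0.003,0,0,0],[0,0,0,0,0,0,0]])

```text
clock: 39.1
eef_pos: [620.9, 291.3, 110.0]
tool_rot: [3.14, -0.007, -3.045]
force: [-3.7, 0.1, 2.4]
width: 0.2
gripper_force: 2.3
```

Run:
```python
from h import *
CACHE["wrist"]=cam0("wrist"); 
im,d=eyes.get_image("side"); cv2.imwrite("pics/s11.png",cv2.resize(im[110:190,200:300],(750,600),interpolation=cv2.INTER_CUBIC))
print([(round(x["confidence"],2),toworld("side",x["location"]).round().tolist()) for x in finder.pinpoint("side","toggle_tip")],telemetry.read_state()["force"])
```

```text
[(0.47, [385.0, 361.0, 5.0]), (0.36, [642.0, 281.0, 122.0])] [-5.81089989 -0.85275228  1.41281848]
```

View pics/s11.png

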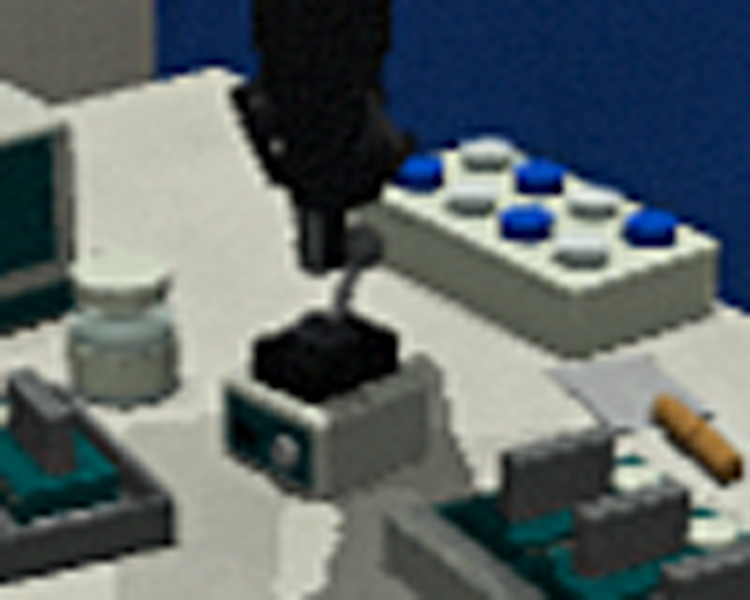

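move_arm(steps=[[0,0,0,0.003,0,0,0],[0,0,0,0.002,0,0,0],[0,0,0,0,0,0,0]])

```text
clock: 39.5
eef_pos: [621.4, 291.4, 109.8]
tool_rot: [3.141, -0.015, -3.043]
force: [-14.5, -1.9, 7.1]
width: -0.2
gripper_force: 7.6
```

move_arm(steps=[[0,0,0,-0.025,0,0,0],[0,0,0,-0.04,0,0,0],[0,0,0,-0.03,0,0.03,0],[0,0,0,-0.03,0,0.04,0],[0,0,0,-0.03,0,0.04,0]])

```text
clock: 40.0
eef_pos: [472.2, 290.8, 221.3]
tool_rot: [3.14, -0.002, -3.045]
force: [0.4, 0.8, 1.3]
width: 0.2
gripper_force: 0.0
```

move_arm(steps=[[0,0,0,0,0,0.04,0],[0,0,0,0,0,0,0],[0,0,0,0,0,0,0]])

```text
clock: 40.3
eef_pos: [474.0, 291.1, 261.4]
tool_rot: [3.139, 0.001, -3.046]
force: [-1.4, -1.1, -1.8]
width: 0.0
gripper_force: 0.0
```

Run:
```python
from h import *
for n in("top","side"):
    im,d=eyes.get_image(n); cv2.imwrite(f"pics/{n}12.png",cv2.resize(im[100:280,100:420],(800,450),interpolation=cv2.INTER_CUBIC))
    P=cloud(n,im,d)
    print([(round(x["confidence"],2),toworld(n,x["location"]).round().tolist()) for x in finder.pinpoint(n,"toggle_tip")])
    print([(round(x["confidence"],2),toworld(n,x["location"]).round().tolist()) for x in finder.pinpoint(n,"cart_a")])
    if n=="top": [seated(P,d,i) for i in(3,2,1)]
s=telemetry.read_state(); print(s["clock"],s["force"],s["eef_pos"])
```

```text
[(0.57, [650.0, 111.0, 7.0]), (0.46, [645.0, 284.0, 118.0])]
[(0.69, [234.0, -416.0, -4.0]), (0.67, [643.0, 40.0, 6.0]), (0.64, [633.0, -30.0, 7.0]), (0.48, [640.0, 39.0, 8.0])]
bay 3 plane [ 6.0000e-03 -4.0000e-03  2.3012e+01] rib [-12.6  -3.1] [64.5 16.3] -0.003 58.6
bay 2 plane [8.0000e-03 5.0000e-03 2.3044e+01] rib [-14.8   0. ] [63.7 16. ] 0.0 58.5
bay 1 plane [ 8.0000e-03 -5.0000e-03  2.3199e+01] rib [-14.4   0.3] [62.9 15.9] 0.001 58.6
[(0.53, [646.0, 43.0, 10.0]), (0.38, [643.0, 280.0, 119.0])]
[(0.79, [654.0, 108.0, 11.0]), (0.77, [634.0, -33.0, 8.0]), (0.73, [649.0, 44.0, 9.0]), (0.59, [231.0, -418.0, 2.0]), (0.58, [466.0, 353.0, 5.0]), (0.52, [382.0, 358.0, 3.0])]
40.6 [-0.19311422  0.70605325  1.04227324] [472.44150144 290.56622548 259.05711495]
```

View pics/top12.png

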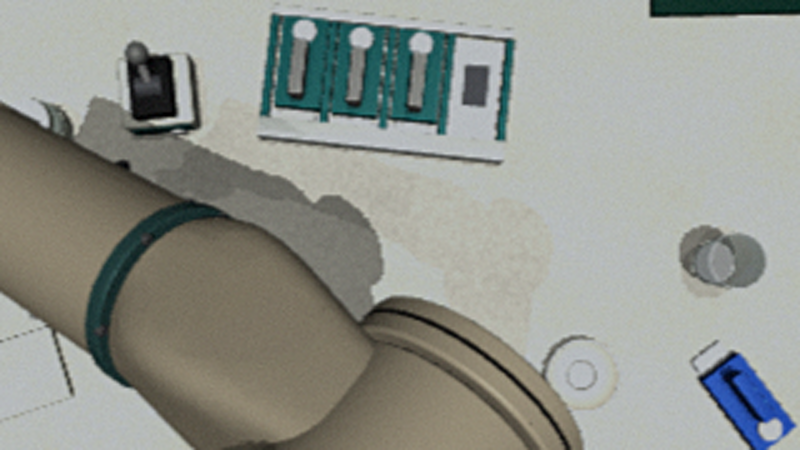

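```bash
python3 -c "
from h import *
print(ctrl.finish_job())"
```

```text
the job is handed in; nothing more can be done
None
```

I handed the job in at about 41 s: toggle switched off first, the three passed cartridges measured flat in bays 1–3, and both failed cartridges in the tray, one per nest. The toggle is back on, the beaker and jar weren't touched, and the verdict hasn't come back.

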